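Nest the three painter's pots with their handles fanned out

ROBOT

A 6-joint arm with a two-finger parallel gripper is mounted at the origin on the work surface. World frame = base frame: x ahead of the robot, y to its left, z up, the work surface at z = 0. Lengths are in m, angles in rad, forces in N, time in s.
With the tool pointing down it reaches from about 0.35 to 0.85 m from the base axis. Payload 8.1 kg.
Tool frame: the origin (TCP) lies at the centre of the arm's flange, where the gripper is bolted on; the fingertips stand 186 mm ahead of it and the grasp point (between the pads) lies 167 mm ahead of it (robot.nose_length is the distance from the TCP to the fingertips, in m); z points along the fingers, x is the direction in which the jaws open and shut, and the axes are right-handed (so a half turn about z gives the same grasp; the last joint's range is limited). The gripper opens to 93 mm and grips with 3 to 60 N. Pads are 15 mm wide; open, the fingers measure 128 mm over their backs; the gripper's body (75 mm by 188 mm) begins 65 mm behind the grasp point.
Start: joints at [1.163, 0.13, 1.488, -0, 1.523, -0.085], TCP at [0.19, 0.569, 0.405] pointing down, gripper open.
Joint ranges: [-2.96, 2.96], [-0.89, 2.26], [0.02, 2.5], [-1.34, 4.48], [0, 2.73], [-2.66, 2.66]. Speed limits (rad/s): [2.39, 2.39, 2.79, 3.14, 3.14, 3.14].

INTERFACE

Orientations are given as a rotation vector (axis times angle).
In Python, from plant import robot gives the robot as it stands.
- The arm moves only by the tool arm_command, never from a script. Its argument "motion" is a list of rows, each an object with "slide": the shift along the tool's x, y, z each as a share of 0.4 m, from -1 to 1, a list of three; "turn": the turn, a rotation vector about the tool's x, y, z each as a share of 0.5 rad, from -1 to 1, a list of three. A call has exactly 5 rows; each row shifts and turns the commanded pose from where the row before left it, along the tool's axes as they then stand; what a row does not reach is not made up. A row lasts 1/12 s, in which the tool goes at most 41.7 mm and 7.16 degrees, less where a joint would pass 70% of its speed; a pose out of reach is approached as far as the arm can. A call with a number of a shift or a turn outside -1 to 1 is refused whole. A call with a gripper value outside its range is refused whole. "gripper" is the opening in per cent of the stroke, from 0 (shut) to 100 (fully open), set as the call begins (left out, the last holds). The fingers move at their own pace and stop on an object; "grip_force" is the grip in N (left out, the last holds). Time passes only in rows, so rows that do not move let the fingers close, or fill a call up. It gives the time, the measured TCP pose, the force and the opening at its end, in the units of the state.
- robot.read_state(): the state, without advancing time (a new reading comes with each control period).
- robot.read_camera(name): name is "scene" or "top" or "wrist"; returns a dict with "pixels" (480x640x3 uint8, blue, green, red), "intrinsics" (3x3 intrinsics, pixels), "T" (4x4, takes a point from camera to world coordinates). Camera axes: x right, y down, z forward; pixel columns grow to the right and rows downward; lengths in m; the calibration is good to about 2 mm. A picture is of the moment at which its call begins. There is no depth.
- robot.close_job(): hands the job in, once; it reports no verdict.
The state is a dict: "t": time; "q": joint angles; "dq": joint speeds; "joint_torque": joint torques, N m; "tool_pos": TCP position; "orientation": TCP orientation; "force": force on the tool from outside, world axes, zero at the start; "wrist_torque": the same for the moment, N m; "opening": finger opening in m.
Only numpy, scipy, OpenCV 4.12 (cv2) and the standard library are available. Lean on these libraries where they do the work, as an engineer would, in place of code of your own. Each camera call takes 0.05 s, during which the arm holds its last target.

TASK

Nest the three painter's pots where the large grey one stands: the green pot inside the grey one and the red pot inside the green one, each lowered rather than dropped, sitting level and fully home, with the three handles turned well apart so that none lies over or close beside another. Leave the grey pot on its spot, and do not push or knock over anything else on the bench.

Things in the scene. Friction and masses are not known exactly. Their poses are not given: they have to be found in the camera images.
- pot_large: The grey round tapered pot, the largest of three, open on top, one black bar handle. Height 100 mm, rim diameter 160 mm, base 124 mm, wall 4 mm, inner floor 10 mm above the underside; about 300 g. Origin: centre of the underside; z up, +x along the handle: a level bar 16 mm wide, 90 to 150 mm from the axis, 104 to 126 mm up, on a short neck (underside 94 mm up) from the rim.
- pot_medium: The green round tapered pot, the middle one of three, open on top, one black bar handle. Height 100 mm, rim diameter 146 mm, base 110 mm, wall 4 mm, inner floor 10 mm above the underside; about 220 g. Origin: centre of the underside; z up, +x along the handle: a level bar 16 mm wide, 83 to 143 mm from the axis, 104 to 126 mm up, on a short neck (underside 94 mm up) from the rim.
- pot_small: The red round tapered pot, the smallest of three, open on top, one black bar handle. Height 100 mm, rim diameter 132 mm, base 96 mm, wall 4 mm, inner floor 10 mm above the underside; about 180 g. Origin: centre of the underside; z up, +x along the handle: a level bar 16 mm wide, 76 to 136 mm from the axis, 104 to 126 mm up, on a short neck (underside 94 mm up) from the rim.
- pot_large_grip (a point): middle of the handle bar of the large grey pot (115 mm above its underside); the bar is 16 mm wide across the handle and can be pinched from above. Axes as the pot's. 120 mm from the pot's axis. A handle lying over the handle of the pot below props the upper pot up by 12 mm.
- pot_medium_grip (a point): middle of the handle bar of the medium green pot (115 mm above its underside); the bar is 16 mm wide across the handle and can be pinched from above. Axes as the pot's. 113 mm from the pot's axis. Home in the grey pot, the green pot's underside is 10 mm above the grey one's; 5 mm of play all round.
- pot_small_grip (a point): middle of the handle bar of the small red pot (115 mm above its underside); the bar is 16 mm wide across the handle and can be pinched from above. Axes as the pot's. 106 mm from the pot's axis. Home in the green pot, the red pot's underside is 10 mm above the green one's; 5 mm of play all round.
- tin: Steel paint tin with a blue band, diameter 110 mm, 120 mm tall. A bystander: leave it alone. Origin: centre of the underside, z up.
- spray: Aerosol can with an orange band, diameter 66 mm, 160 mm tall. Along the back edge (x above 0.81 m) stands a fixed black toolbox 200 mm tall, at the left side (y above 0.54 m) a fixed cable reel 245 mm tall. A bystander: leave it alone. Origin: centre of the underside, z up.
- jar: Glass jar with a yellow lid, diameter 66 mm, 85 mm tall. A bystander: leave it alone. Origin: centre of the underside, z up.
- battery: Black and grey tool battery, 75 x 60 mm, 60 mm tall. A bystander: leave it alone. Origin: centre of the underside, z up.
- tape: Roll of pale tape lying flat, outer diameter 110 mm, 48 mm tall. A bystander: leave it alone. Origin: centre of the underside, z up.
- screwbox: Orange carton of screws with a pale band, 80 x 110 mm, 65 mm tall. A bystander: leave it alone. Origin: centre of the underside, z up.
- brush: Paint brush lying flat, 200 mm long along its x, under 40 mm high. A bystander: leave it alone. Origin: centre of the underside, z up.

How it is judged:
By the outcome, as a careful person would: the job done as asked, in the order asked, and still so for the second after the job is handed in, with the robot touching nothing.
It also fails if it takes over 64 s, if anything falls off the work surface, if the arm or the gripper's body presses on something with over 40 N, if the wrist force passes 120 N, or if a joint passes its speed limit or range.

## Working session

There is one attempt and no reset: what is moved stays moved. The work goes in short steps, Python scripts to look and compute and a tool call to move; the robot and the scene stay as the last step left them, time stands still between calls to the robot, and variables do not carry over. Pictures are saved under pics/ and viewed, and the job is handed in when it is done.

Besides the shell and the picture viewer there is one more tool, called after ">>>" as name([rows], argument=value, ...), one row to a line, values as JSON. arm_command: Moves the arm, as the interface text tells. Shift numbers are shares of 0.4 m and turn numbers shares of 0.5 rad, none past 1 either way. Its arguments: {"type":"object","properties":{"motion":{"type":"array","items":{"type":"object","properties":{"slide":{"type":"array","items":{"type":"number"}},"turn":{"type":"array","items":{"type":"number"}}}}},"gripper":{"type":"number"},"grip_force":{"type":"number"}},"required":["motion"]}

```bash
ls -la; mkdir -p pics; cat > look.py <<'E'
import cv2,sys
from plant import robot
for n in sys.argv[2:]:
    c=robot.read_camera(n); cv2.imwrite(f'pics/{sys.argv[1]}_{n}.png',c['pixels'])
    import numpy as np
    np.savez(f'pics/{sys.argv[1]}_{n}.npz',K=c['intrinsics'],T=c['T'])
    print(n,c['intrinsics'].tolist(),np.round(c['T'],4).tolist())
s=robot.read_state(); print(s)
E
python3 look.py a scene top wrist
```

```text
total 12
drwxr-xr-x  3 agent agent 4096 Dec  6 21:35 .
drwxr-xr-x 23 root  root  4096 Dec  6 21:35 ..
drwxr-xr-x  2 agent agent 4096 Dec  6 21:35 pics
scene [[527.8213475536538, 0.0, 320.31715585080076], [0.0, 527.8213475536538, 235.85521092274294], [0.0, 0.0, 1.0]] [[-0.2335, 0.5719, -0.7864, 1.5274], [0.9724, 0.1339, -0.1913, 0.2489], [-0.0041, -0.8093, -0.5874, 0.8307], [0.0, 0.0, 0.0, 1.0]]
top [[625.1482306493389, 0.0, 323.15031730025385], [0.0, 625.1482306493389, 235.97078188735873], [0.0, 0.0, 1.0]] [[-0.0053, -0.9894, 0.1449, 0.3581], [-1.0, 0.0045, -0.006, 0.0225], [0.0053, -0.1449, -0.9894, 1.3543], [0.0, 0.0, 0.0, 1.0]]
wrist [[414.26415316747904, 0.0, 315.228953638691], [0.0, 414.26415316747904, 241.73272403856296], [0.0, 0.0, 1.0]] [[0.3179, 0.921, 0.225, 0.1288], [0.9481, -0.3088, -0.0757, 0.5889], [-0.0002, 0.2374, -0.9714, 0.3833], [0.0, 0.0, 0.0, 1.0]]
{'t': 0.15, 'q': array([ 1.16257584e+00,  1.30986129e-01,  1.48902926e+00, -1.29446641e-05,
        1.52300843e+00, -8.53553224e-02]), 'dq': array([ 7.87398380e-04, -2.50814096e-04, -4.67286457e-03, -2.30255092e-03,
       -1.34180468e-03,  7.84958985e-05]), 'joint_torque': array([-4.36456394e-04, -5.60478652e+01, -4.92332911e+01,  7.67088798e-02,
        3.05810419e-02, -7.85389375e-05]), 'tool_pos': array([0.19025625, 0.56884999, 0.40392909]), 'orientation': array([ 2.54900998e+00,  1.83506597e+00, -1.91892600e-03]), 'force': array([0.51601981, 1.34511895, 0.56174961]), 'wrist_torque': array([-0.0222317 ,  0.00078525, -0.01684901]), 'opening': 0.09304449851114463}
```

View pics/a_scene.png

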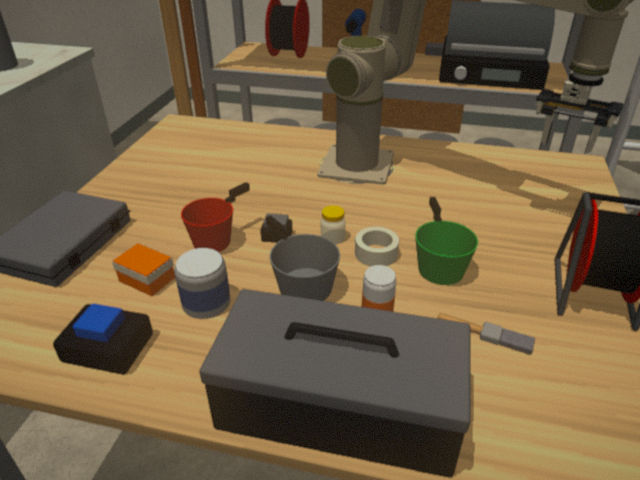

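View pics/a_top.png

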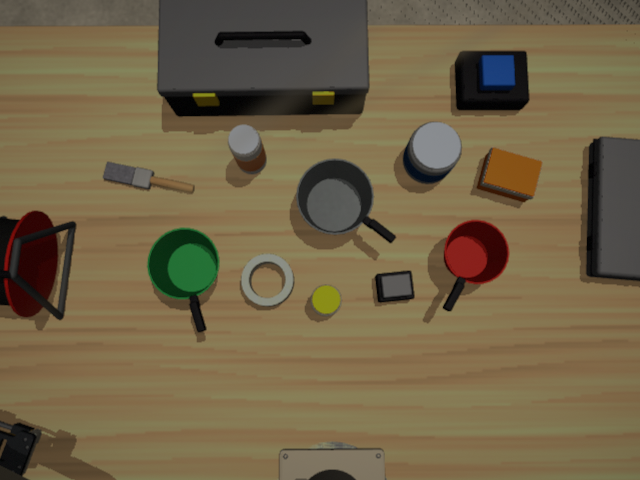

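View pics/a_wrist.png

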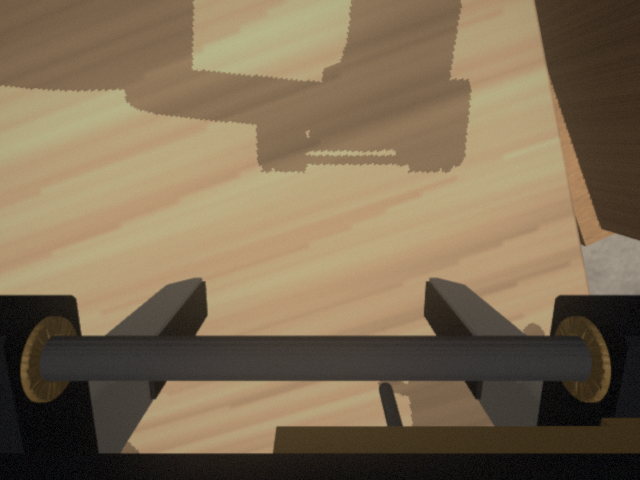

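The top view shows green at (184,263) with its handle toward (198,330), grey at (336,195) with its handle toward (392,238), and red at (476,252) with its handle toward (448,308). The scene view shows the same pots at (445,245), (305,262) and (208,222). Next I'll segment the rims and handles.

```bash
cat > meas.py <<'E'
import cv2,numpy as np
from scipy.optimize import least_squares
def load(tag,n):
    d=np.load(f'pics/{tag}_{n}.npz'); return cv2.imread(f'pics/{tag}_{n}.png'),d['K'],d['T']
def cast(uv,K,T,z):
    uv=np.atleast_2d(np.asarray(uv,float)); r=np.c_[(uv[:,0]-K[0,2])/K[0,0],(uv[:,1]-K[1,2])/K[1,1],np.ones(len(uv))]@T[:3,:3].T
    return T[:3,3]+r*((z-T[2,3])/r[:,2])[:,None]
def tri(uvs,Ks,Ts):
    A=np.zeros((3,3));b=np.zeros(3);rs=[]
    for uv,K,T in zip(uvs,Ks,Ts):
        r=T[:3,:3]@np.array([(uv[0]-K[0,2])/K[0,0],(uv[1]-K[1,2])/K[1,1],1]);r/=np.linalg.norm(r)
        P=np.eye(3)-np.outer(r,r);A+=P;b+=P@T[:3,3];rs.append((r,T[:3,3]))
    X=np.linalg.solve(A,b); return X,[np.linalg.norm(np.cross(r,X-o)) for r,o in rs]
def proj(X,K,T):
    p=T[:3,:3].T@(np.asarray(X)-T[:3,3]); p=K@p; return p[:2]/p[2]
def colmask(im,c):
    h=cv2.cvtColor(im,cv2.COLOR_BGR2HSV).astype(int)
    if c=='green': m=(h[...,0]>45)&(h[...,0]<80)&(h[...,1]>120)
    else: m=((h[...,0]<6)|(h[...,0]>172))&(h[...,1]>170)
    return m.astype(np.uint8)*255
def blob(m,near):
    n,l,s,c=cv2.connectedComponentsWithStats(m)
    k=[i for i in range(1,n) if s[i,4]>60]; i=min(k,key=lambda i:np.hypot(*(c[i]-near)))
    return (l==i).astype(np.uint8)*255,c[i],s[i]
def circ(pts,R):
    f=lambda p:np.hypot(pts[:,0]-p[0],pts[:,1]-p[1])-R
    return least_squares(f,pts[:,:2].mean(0),loss='soft_l1',f_scale=.002)
E
python3 - <<'E'
from meas import *
for n,boxes in (('top',[(140,220,100,120),(290,150,120,110),(420,210,100,110)]),('scene',[(400,185,90,110),(260,230,90,80),(170,175,100,85)])):
    im,K,T=load('a',n)
    o=[cv2.resize(cv2.resize(im[y:y+h,x:x+w],None,fx=4,fy=4,interpolation=cv2.INTER_CUBIC),(w*4,h*4)) for x,y,w,h in boxes]
    H=max(a.shape[0] for a in o); o=[cv2.copyMakeBorder(a,0,H-a.shape[0],0,0,cv2.BORDER_CONSTANT) for a in o]
    g=np.hstack(o); g=np.clip(g.astype(float)*1.6,0,255).astype(np.uint8); print(g.shape); cv2.imwrite(f'pics/zoom_{n}.png',cv2.resize(g,(800,int(g.shape[0]*800/g.shape[1]))))
E
```

```text
(480, 1280, 3)
(440, 1120, 3)
```

```bash
python3 - <<'E'
from meas import *
C={}
for n,near in (('top',dict(green=(184,263),red=(476,252))),('scene',dict(green=(445,250),red=(208,222)))):
    im,K,T=load('a',n)
    for c,R in (('green',.073),('red',.066)):
        m,ce,s=blob(colmask(im,c),np.array(near[c]))
        cn=max(cv2.findContours(m,cv2.RETR_EXTERNAL,cv2.CHAIN_APPROX_NONE)[0],key=cv2.contourArea)[:,0]
        P=cast(cn,K,T,.1); r=circ(P,R); res=np.abs(r.fun)
        print(n,c,s,'centre@z.1',np.round(r.x,4),'inl',(res<.002).mean(),'meanres inl',res[res<.004].mean())
    # dark handle mask
    g=im.max(2); m=(g<45).astype(np.uint8)*255
    nn,l,st,cc=cv2.connectedComponentsWithStats(m)
    for i in range(1,nn):
        if 40<st[i,4]<900: print('  dark',st[i],cc[i].round(1))
E
```

```text
top green [ 148  228   71   71 3966] centre@z.1 [0.4884 0.2977] inl 0.3869346733668342 meanres inl 0.002207473819215103
top red [ 444  220   65   64 3217] centre@z.1 [ 0.5088 -0.2936] inl 0.5714285714285714 meanres inl 0.0017681225997781406
  dark [347 107  16   7  49] [356.1 110.9]
  dark [403 143  47  40 578] [419.9 170.1]
  dark [164 230  53  32 562] [186.9 239.3]
  dark [375 271  39  31 391] [390.5 288.3]
  dark [443 277  22  34 306] [454.2 293.5]
  dark [178 292  28  40 367] [195.7 311.1]
  dark [310 470  45  10 306] [331.8 475.5]
scene green [ 416  221   62   63 2707] centre@z.1 [0.5253 0.3006] inl 0.05928853754940711 meanres inl 0.001958179758345274
scene red [182 199  50  34 439] centre@z.1 [ 0.5188 -0.2991] inl 0.10738255033557047 meanres inl 0.002047307538168042
  dark [588   0  33  11 259] [603.2   4. ]
  dark [ 0 16 10 27 61] [ 3.5 29.7]
  dark [345  17  14  18 145] [351.4  25.6]
  dark [569  63  39  13 116] [585.6  70.6]
  dark [569  74  34  12 183] [584.3  81. ]
  dark [541 105  16  10  91] [547.3 109.7]
  dark [590 194  50  11 214] [614.8 199. ]
  dark [557 197  28  61 237] [572.5 223.8]
  dark [628 303  12  27 152] [633.2 315. ]
  dark [285 323 113  34 896] [340.9 336.2]
  dark [  2 457  13  16  45] [  9.2 465. ]
```

View pics/zoom_top.png

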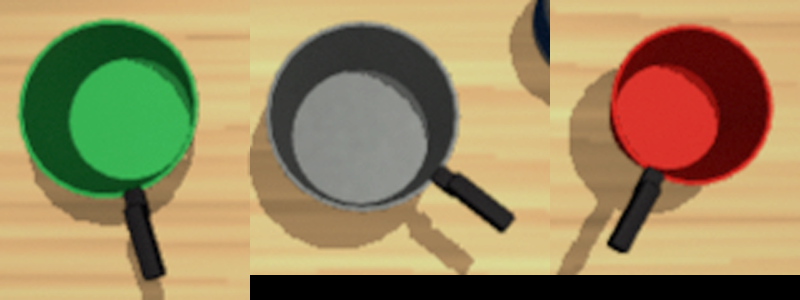

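View pics/zoom_scene.png

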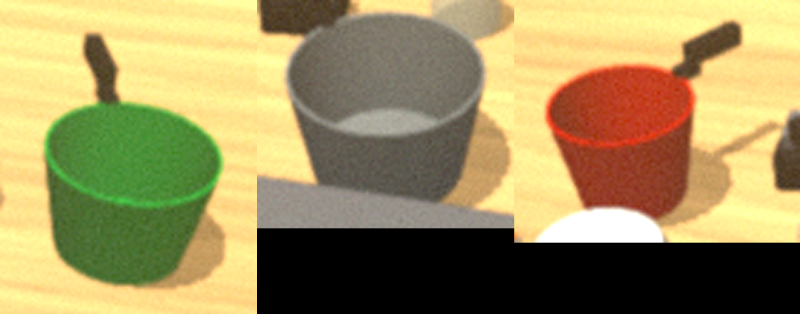

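```bash
cat > m2.py <<'E'
from meas import *
R=dict(green=.073,red=.066,grey=.080)
def rimmask(im,c):
    h=cv2.cvtColor(im,cv2.COLOR_BGR2HSV).astype(int);H,S,V=h[...,0],h[...,1],h[...,2]
    if c=='green': m=(H>40)&(H<85)&(S>90)
    elif c=='red': m=((H<7)|(H>170))&(S>140)
    else: m=(S<60)&(V>32)&(V<170)
    return m.astype(np.uint8)*255
def largest(m,near):
    m,ce,s=blob(cv2.morphologyEx(m,cv2.MORPH_OPEN,np.ones((3,3))),np.array(near))
    return max(cv2.findContours(m,cv2.RETR_EXTERNAL,cv2.CHAIN_APPROX_NONE)[0],key=cv2.contourArea)[:,0].astype(float),s
near=dict(top=dict(green=(184,263),red=(476,252),grey=(336,195)),scene=dict(green=(445,250),red=(208,222),grey=(305,262)))
if __name__=='__main__':
  for c in R:
    D={}
    for n in near:
        im,K,T=load('a',n); cn,s=largest(rimmask(im,c),near[n][c]); 
        if n=='scene':
            y0=cn[:,1].min(); xl=cn[cn[:,0].argmin(),1]; xr=cn[cn[:,0].argmax(),1]
            # rim part: above chord between left and right extremes
            a=cn[cn[:,0].argmin()];b=cn[cn[:,0].argmax()]
            yl=a[1]+(cn[:,0]-a[0])/(b[0]-a[0])*(b[1]-a[1]); cn=cn[cn[:,1]<=yl+0.5]
        D[n]=(cn,K,T); print(c,n,s,len(cn))
    def f(p,ns=('top','scene')):
        return np.concatenate([np.hypot(*(cast(D[n][0],D[n][1],D[n][2],p[2])[:,:2]-p[:2]).T)-R[c] for n in ns])
    r=least_squares(f,[.5,0,.1],loss='soft_l1',f_scale=.0015); nt=len(D['top'][0])
    print(c,'xyz',r.x.round(4),'med|res| top,scene',np.median(np.abs(f(r.x)[:nt])).round(4),np.median(np.abs(f(r.x)[nt:])).round(4))
    for n in D: print('   at z=.1 only',n,least_squares(lambda p:f([*p,.1],(n,)),r.x[:2],loss='soft_l1',f_scale=.0015).x.round(4))
E
python3 m2.py
python3 - <<'E'
from meas import *
im,K,T=load('a','top')
for n,uv in (('top',[(184,312),(198,325),(378,228),(454,292)]),('scene',[(434,208),(240,191)])):
    im,K,T=load('a',n)
    for u in uv: print(n,u,im[u[1],u[0]])
E
```

```text
green top [ 147  228   72   71 4039] 204
green scene [ 416  221   62   63 3037] 70
green xyz [0.4886 0.2985 0.0968] med|res| top,scene 0.0014 0.0009
   at z=.1 only top [0.4885 0.2977]
   at z=.1 only scene [0.4933 0.2985]
red top [ 444  220   65   64 3240] 183
red scene [207 212  14  14 122] 30
red xyz [ 0.5059 -0.2891  0.1185] med|res| top,scene 0.0025 0.0102
   at z=.1 only top [ 0.5087 -0.2936]
   at z=.1 only scene [ 0.5769 -0.3035]
grey top [ 296  163   66   72 3255] 236
grey scene [273 215  14  10 101] 19
grey xyz [0.5829 0.0194 0.1645] med|res| top,scene 0.0105 0.0114
   at z=.1 only top [0.6002 0.0163]
   at z=.1 only scene [ 0.5669 -0.1178]
top (184, 312) [ 81 118 137]
top (198, 325) [20 18 19]
top (378, 228) [24 24 25]
top (454, 292) [25 25 27]
scene (434, 208) [31 45 56]
scene (240, 191) [21 43 54]
```

```bash
python3 - <<'E'
import re
s=open('m2.py').read()
s=s.replace("h=cv2.cvtColor(im,","h=cv2.cvtColor(cv2.medianBlur(im,3),").replace("(S>140)","(S>150)").replace("m=(S<60)&(V>32)&(V<170)","m=(S<75)&(V>34)&(V<200)")
s=s.replace("H<7","H<5")
s=s.replace("m,ce,s=blob(cv2.morphologyEx(m,cv2.MORPH_OPEN,np.ones((3,3))),np.array(near))","""w=np.zeros_like(m); cv2.circle(w,near,60,255,-1); m=cv2.morphologyEx(m&w,cv2.MORPH_CLOSE,np.ones((3,3)))
    n,l,st,c=cv2.connectedComponentsWithStats(m); i=1+st[1:,4].argmax(); s=st[i]; m=(l==i).astype(np.uint8)*255; cv2.imwrite('pics/m_%d_%d.png'%near,m)""")
open('m2.py','w').write(s)
E
python3 m2.py; cd pics; python3 - <<'E'
import cv2,numpy as np
t=[cv2.imread('m_%d_%d.png'%k,0)[k[1]-70:k[1]+70,k[0]-70:k[0]+70] for k in [(184,263),(476,252),(336,195),(445,250),(208,222),(305,262)]]
cv2.imwrite('masks.png',cv2.resize(np.vstack([np.hstack(t[:3]),np.hstack(t[3:])]),None,fx=1.8,fy=1.8))
E
```

```text
green top [ 147  228   72   72 4044] 204
green scene [ 416  220   62   64 3047] 70
green xyz [0.4886 0.2984 0.0968] med|res| top,scene 0.0014 0.0009
   at z=.1 only top [0.4884 0.2976]
   at z=.1 only scene [0.4932 0.2985]
red top [ 444  220   65   64 3206] 181
red scene [213 218   8   6  28] 15
red xyz [ 0.5168 -0.3105  0.0357] med|res| top,scene 0.0013 0.003
   at z=.1 only top [ 0.5088 -0.2935]
   at z=.1 only scene [ 0.4937 -0.2975]
grey top [ 296  158   78   77 3381] 410
grey scene [ 253  220   94  103 5590] 269
grey xyz [ 0.6239 -0.007   0.0948] med|res| top,scene 0.0028 0.026
   at z=.1 only top [ 0.6223 -0.0073]
   at z=.1 only scene [ 0.6314 -0.0036]
```

View pics/masks.png

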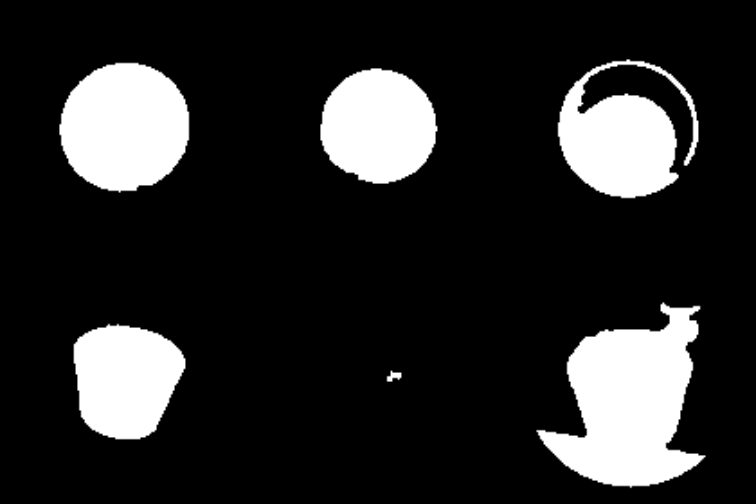

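```bash
cat > m3.py <<'E'
from m2 import *
sc=dict(grey=[(270.5,256.3),(275,244),(285.6,237),(304.8,234.6),(324,238.8),(334.6,245.8),(339.5,256.3),(304.8,276.6)],
 red=[(181.2,213.5),(187.9,204.8),(200.1,199.5),(214.1,198.1),(228.1,201.3),(233,209.3),(205.4,225.8)])
cen={}
for c in R:
    im,K,T=load('a','top'); cn,_=largest(rimmask(im,c),near['top'][c]); cn=cv2.convexHull(cn.astype(np.int32))[:,0].astype(float)
    im2,K2,T2=load('a','scene')
    if c in sc: s=np.array(sc[c])
    else:
        s,_=largest(rimmask(im2,c),near['scene'][c]); a=s[s[:,0].argmin()];b=s[s[:,0].argmax()]
        s=s[s[:,1]<=a[1]+(s[:,0]-a[0])/(b[0]-a[0])*(b[1]-a[1])+.5]
    f=lambda p:np.concatenate([(np.hypot(*(cast(q,k,t,p[2])[:,:2]-p[:2]).T)-R[c])/np.sqrt(len(q)) for q,k,t in ((cn,K,T),(s,K2,T2))])
    r=least_squares(f,[.5,0,.1]); ft=least_squares(lambda p:f([*p,.1])[:len(cn)],r.x[:2]).x; fs=least_squares(lambda p:f([*p,.1])[len(cn):],r.x[:2]).x
    print(c,'joint',r.x.round(4),'top@.1',ft.round(4),'scene@.1',fs.round(4)); cen[c]=r.x
# handles
def handle(n,c,near,th,rad=38):
    im,K,T=load('a',n); g=cv2.medianBlur(im,3).max(2); m=(g<th).astype(np.uint8)*255; w=np.zeros_like(m); cv2.circle(w,near,rad,255,-1); m&=w
    nn,l,st,cc=cv2.connectedComponentsWithStats(m); i=1+st[1:,4].argmax(); p=np.argwhere(l==i)[:,::-1].astype(float)
    return p,K,T
for c,nt in dict(green=(199,315),grey=(380,230),red=(455,295)).items():
    p,K,T=handle('top',c,nt,50,22 if c!='grey' else 16)
    rect=cv2.minAreaRect(p.astype(np.float32)); print(c,'top px',len(p),rect)
    P=cast(p,K,T,.126); x=cen[c][:2]; d=P[:,:2]-x; rr=np.hypot(*d.T)
    o=rr>rr.max()-.045; u=d[o].mean(0); print('  r range',rr.min().round(4),rr.max().round(4),'azim centroid deg',np.degrees(np.arctan2(u[1],u[0])).round(2),'outer45 centroid',P[o].mean(0).round(4))
E
python3 m3.py
```

```text
green joint [0.482  0.2884 0.1704] top@.1 [0.4883 0.2976] scene@.1 [0.4932 0.2985]
red joint [ 0.5085 -0.2937  0.0966] top@.1 [ 0.5085 -0.2938] scene@.1 [ 0.5128 -0.2902]
grey joint [ 0.6253 -0.009   0.0974] top@.1 [ 0.625 -0.009] scene@.1 [ 0.6284 -0.0081]
green top px 339 ((196.2941436767578, 312.676513671875), (37.83555603027344, 9.943960189819336), 75.96376037597656)
  r range 0.0604 0.134 azim centroid deg -164.8 outer45 centroid [0.3747 0.2592 0.126 ]
grey top px 259 ((380.2109680175781, 229.70791625976562), (31.61649513244629, 8.737320899963379), 35.83765411376953)
  r range 0.0857 0.1482 azim centroid deg -129.93 outer45 centroid [ 0.5448 -0.1052  0.126 ]
red top px 311 ((454.4000549316406, 293.7000427246094), (9.391485214233398, 35.7770881652832), 26.56505012512207)
  r range 0.0649 0.1361 azim centroid deg 148.91 outer45 centroid [ 0.4115 -0.2353  0.126 ]
```

Both views agree. The rims stand at about 0.097 m (0.10 expected). At the rim plane the centres are green (0.488, 0.298), grey (0.625, −0.009) and red (0.509, −0.294). The handle radii match the text too. Next I'll move over the green handle and refine its pose with the wrist camera.

```bash
cat > plan.py <<'E'
# usage: plan.py x y z_tcp az_x_deg : tool-frame shift/turn from current pose, tool pointing down, x-axis azimuth az
import sys,numpy as np
from scipy.spatial.transform import Rotation as Ro
from plant import robot
def goal(az,pitch=0):
    a=np.radians(az); R=np.c_[[np.cos(a),np.sin(a),0],[np.sin(a),-np.cos(a),0],[0,0,-1]]
    return R@Ro.from_euler('x',pitch,degrees=True).as_matrix()
if __name__=='__main__':
    x,y,z,az=map(float,sys.argv[1:5]); s=robot.read_state(); R=Ro.from_rotvec(s['orientation']).as_matrix(); p=s['tool_pos']
    G=goal(az); rv=Ro.from_matrix(R.T@G).as_rotvec(); d=np.array([x,y,z])-p
    print('t',round(s['t'],2),'pos',p.round(4),'x-az',np.degrees(np.arctan2(R[1,0],R[0,0])).round(2),'zaxis',R[:,2].round(4),'open',round(s['opening'],4),'F',s['force'].round(1),'q',s['q'].round(2))
    print('turn total share',(rv/.5).round(3),' slide share if shift first',(R.T@d/.4).round(3),' after turn',(G.T@d/.4).round(3),'m',d.round(3))
E
python3 plan.py 0.36 0.262 0.42 105
```

```text
t 0.15 pos [0.1903 0.5688 0.4039] x-az 71.5 zaxis [-6.0e-04 -1.3e-03 -1.0e+00] open 0.093 F [0.5 1.3 0.6] q [ 1.16  0.13  1.49 -0.    1.52 -0.09]
turn total share [-1.000e-03  3.000e-03 -1.169e+00]  slide share if shift first [-0.593  0.646 -0.039]  after turn [-0.851  0.211 -0.04 ] m [ 0.17  -0.307  0.016]
```

>>> arm_command([
  {"slide": [-0.06, 0.065, -0.004]},
  {"slide": [-0.06, 0.065, -0.004]},
  {"slide": [-0.06, 0.065, -0.004]},
  {"slide": [-0.06, 0.065, -0.004]},
  {"slide": [-0.06, 0.065, -0.004]},
])

```text
invalid input at $.motion[0]: expected keys slide, turn
```

>>> arm_command([
  {"slide": [-0.06, 0.065, -0.004]},
  {"slide": [-0.06, 0.065, -0.004]},
  {"slide": [-0.06, 0.065, -0.004]},
  {"slide": [-0.06, 0.065, -0.004]},
  {"slide": [-0.053, 0.061, -0.003]},
])

```text
invalid input at $.motion[0]: expected keys slide, turn
```

>>> arm_command([
  {"slide": [0, 0, 0], "turn": [0, 0, -0.234]},
  {"slide": [0, 0, 0], "turn": [0, 0, -0.234]},
  {"slide": [0, 0, 0], "turn": [0, 0, -0.234]},
  {"slide": [0, 0, 0], "turn": [0, 0, -0.234]},
  {"slide": [0, 0, 0], "turn": [0, 0, -0.234]},
])

```text
t: 0.57
tool_pos: [0.1903, 0.5689, 0.4043]
orientation: [1.905, 2.498, -0.001]
force: [0.1, 0.3, -0.0]
opening: 0.093
```

```bash
python3 plan.py 0.36 0.262 0.42 105; python3 look.py b wrist
```

```text
t 0.57 pos [0.1903 0.5689 0.4043] x-az 105.36 zaxis [-3.e-04 -7.e-04 -1.e+00] open 0.093 F [ 0.1  0.3 -0. ] q [ 1.16  0.13  1.49 -0.    1.52 -0.68]
turn total share [-0.001  0.001  0.012]  slide share if shift first [-0.852  0.206 -0.039]  after turn [-0.851  0.211 -0.039] m [ 0.17  -0.307  0.016]
wrist [[414.26415316747904, 0.0, 315.228953638691], [0.0, 414.26415316747904, 241.73272403856296], [0.0, 0.0, 1.0]] [[-0.2641, 0.9369, 0.2292, 0.1278], [0.9645, 0.2565, 0.0631, 0.551], [0.0003, 0.2377, -0.9713, 0.3838], [0.0, 0.0, 0.0, 1.0]]
{'t': 0.6167, 'q': array([ 1.16255500e+00,  1.30720736e-01,  1.48869520e+00, -1.28132790e-05,
        1.52300503e+00, -6.85071527e-01]), 'dq': array([ 0.00094569,  0.00046775, -0.00109757, -0.00066967,  0.00042086,
        0.28540394]), 'joint_torque': array([ 1.39753707e-02, -5.60389745e+01, -4.92709565e+01,  8.80972249e-02,
        3.51581129e-02,  2.41451181e+00]), 'tool_pos': array([0.19029641, 0.56891152, 0.40427128]), 'orientation': array([ 1.89356876e+00,  2.50652974e+00, -1.25936797e-03]), 'force': array([ 0.36415038,  0.05092413, -1.15169968]), 'wrist_torque': array([ 0.10438972, -0.00899026, -0.07379379]), 'opening': 0.09315969325680949}
```

View pics/b_wrist.png

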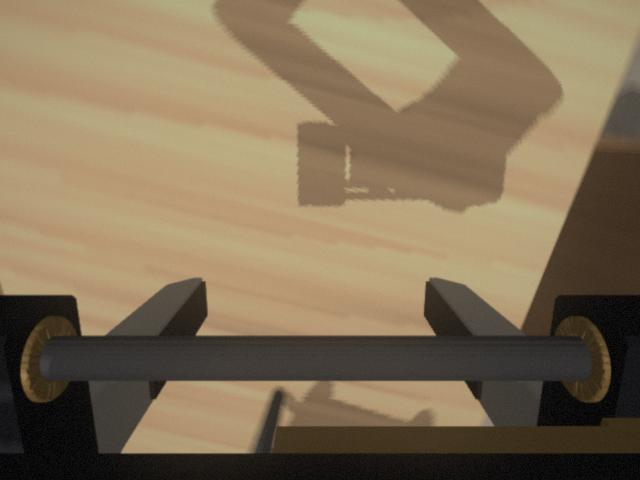

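The first two calls were refused because every row needs both keys; only the turn ran. The picture shows bare bench with the fingers at about (200,330) and (430,330). Now the shift.

>>> arm_command([
  {"slide": [-0.085, 0.021, -0.004], "turn": [0, 0, 0]},
  {"slide": [-0.085, 0.021, -0.004], "turn": [0, 0, 0]},
  {"slide": [-0.085, 0.021, -0.004], "turn": [0, 0, 0]},
  {"slide": [-0.085, 0.021, -0.004], "turn": [0, 0, 0]},
  {"slide": [-0.085, 0.021, -0.004], "turn": [0, 0, 0]},
])

```text
t: 1.03
tool_pos: [0.2753, 0.4142, 0.4124]
orientation: [1.915, 2.49, -0.001]
force: [1.3, 0.0, 0.9]
opening: 0.0927
```

>>> arm_command([
  {"slide": [-0.085, 0.021, -0.004], "turn": [0, 0, 0]},
  {"slide": [-0.085, 0.021, -0.004], "turn": [0, 0, 0]},
  {"slide": [-0.085, 0.021, -0.004], "turn": [0, 0, 0]},
  {"slide": [-0.085, 0.021, -0.004], "turn": [0, 0, 0]},
  {"slide": [-0.085, 0.021, -0.004], "turn": [0, 0, 0]},
])

```text
t: 1.45
tool_pos: [0.3599, 0.2608, 0.4207]
orientation: [1.916, 2.49, 0.0]
force: [1.6, -0.6, 1.1]
opening: 0.0925
```

```bash
python3 look.py b wrist >/dev/null;python3 plan.py 0.36 0.262 0.42 105;  python3 look.py b2 wrist >/dev/null
```

```text
t 1.5 pos [0.3624 0.2568 0.4211] x-az 104.69 zaxis [ 0.0022 -0.0031 -1.    ] open 0.093 F [ 3.5 -3.   0.3] q [ 0.5  -0.31  1.87 -0.    1.58 -1.32]
turn total share [ 0.003  0.007 -0.011]  slide share if shift first [ 0.014 -0.003  0.003]  after turn [ 0.014 -0.003  0.003] m [-0.002  0.005 -0.001]
```

View pics/b2_wrist.png

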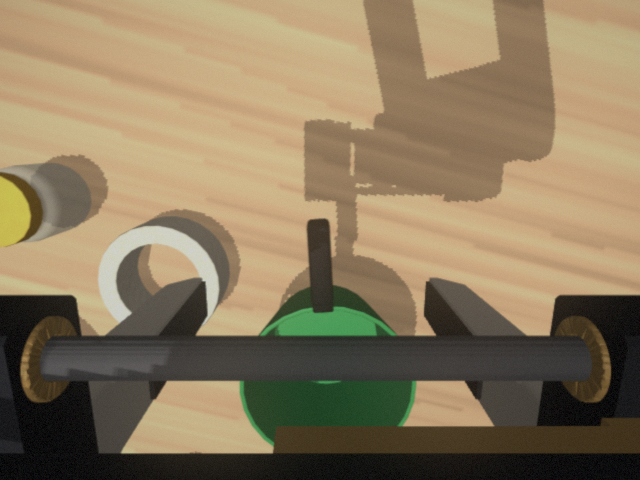

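The wrist view shows the green handle running from its tip at (318,219) to about (321,310), nearly in line with the jaws. I'll measure it here, then take a second view from another place.

```bash
cat > hand.py <<'E'
import sys
from meas import *
def bar(tag,box,th=60):
    im,K,T=load(tag,'wrist'); x0,y0,x1,y1=box
    h=cv2.cvtColor(cv2.medianBlur(im,3),cv2.COLOR_BGR2HSV); m=((h[...,2]<th)&(h[...,1]<130)).astype(np.uint8)*255
    w=np.zeros_like(m); w[y0:y1,x0:x1]=255; m&=w
    n,l,st,c=cv2.connectedComponentsWithStats(m); i=1+st[1:,4].argmax(); p=np.argwhere(l==i)[:,::-1].astype(float)
    rows=np.arange(st[i,1],st[i,1]+st[i,3]); mid=np.array([[p[p[:,1]==r,0].mean(),r,np.ptp(p[p[:,1]==r,0])+1] for r in rows])
    return mid,K,T
if __name__=='__main__':
    tag=sys.argv[1]; box=list(map(int,sys.argv[2:6])); th=int(sys.argv[6]) if len(sys.argv)>6 else 60
    mid,K,T=bar(tag,box,th); print(mid[::8].round(1).tolist(), mid[-1])
    P=cast(mid[:,:2],K,T,.126); k=slice(4,-8); q=P[k,:2]; d=np.linalg.svd(q-q.mean(0))[2][0]
    print('tip',P[0].round(4),'end',P[-1].round(4),'az of line',np.degrees(np.arctan2(d[1],d[0])).round(2))
E
python3 hand.py b2 295 200 345 320
```

```text
[[329.0, 265.0, 1.0], [328.0, 273.0, 5.0], [324.3, 281.0, 19.0], [321.5, 289.0, 24.0], [321.5, 297.0, 24.0], [322.5, 305.0, 22.0]] [321.5 311.   14. ]
tip [0.3792 0.2695 0.126 ] end [0.4135 0.2732 0.126 ] az of line 3.16
```

```bash
sed -i 's/h\[...,1\]<130/h[...,1]<S/; s/^import sys/import sys\nS=256/' hand.py; python3 -c "
import cv2
im=cv2.imread('pics/b2_wrist.png')
for y in (225,250,280,300): print([im[y,x].tolist() for x in range(300,345,5)])"
for th in 70 85; do python3 hand.py b2 295 200 345 312 $th; done
```

```text
[[128, 166, 201], [120, 157, 191], [42, 54, 64], [40, 54, 64], [42, 55, 64], [41, 53, 64], [115, 149, 182], [129, 169, 203], [92, 119, 143]]
[[125, 163, 200], [124, 162, 197], [38, 48, 60], [49, 59, 68], [52, 60, 70], [49, 58, 68], [68, 87, 104], [105, 137, 167], [88, 115, 140]]
[[88, 117, 140], [90, 121, 144], [55, 71, 82], [48, 56, 63], [44, 55, 59], [47, 55, 60], [40, 49, 54], [90, 119, 145], [89, 117, 142]]
[[41, 65, 52], [41, 66, 51], [39, 60, 48], [40, 50, 52], [42, 51, 54], [37, 48, 50], [32, 43, 45], [38, 62, 45], [38, 61, 43]]
[[320.0, 220.0, 11.0], [318.0, 228.0, 19.0], [318.5, 236.0, 20.0], [318.5, 244.0, 20.0], [319.5, 252.0, 20.0], [320.0, 260.0, 21.0], [320.0, 268.0, 21.0], [320.5, 276.0, 20.0], [321.0, 284.0, 21.0], [321.5, 292.0, 46.0], [319.5, 300.0, 50.0], [317.4, 308.0, 38.0]] [322.5 311.   16. ]
tip [0.3501 0.2554 0.126 ] end [0.4133 0.2739 0.126 ] az of line 17.45
[[323.5, 219.0, 2.0], [318.0, 227.0, 21.0], [318.0, 235.0, 21.0], [319.0, 243.0, 21.0], [319.0, 251.0, 21.0], [319.5, 259.0, 22.0], [320.5, 267.0, 22.0], [320.5, 275.0, 22.0], [321.0, 283.0, 21.0], [321.5, 291.0, 46.0], [319.5, 299.0, 50.0], [313.8, 307.0, 38.0]] [322.5 311.   18. ]
tip [0.3489 0.2575 0.126 ] end [0.4133 0.2739 0.126 ] az of line 17.25
```

>>> arm_command([
  {"slide": [0.01, 0, 0.035], "turn": [0, 0, 0]},
  {"slide": [0, 0, 0.04], "turn": [0, 0, 0]},
  {"slide": [0, 0, 0.04], "turn": [0, 0, 0]},
  {"slide": [0, 0, 0.035], "turn": [0, 0, 0]},
  {"slide": [0, 0, 0], "turn": [0, 0, 0]},
])

```text
t: 1.97
tool_pos: [0.3572, 0.2664, 0.3574]
orientation: [-1.913, -2.489, 0.007]
force: [-0.3, -0.1, -0.7]
opening: 0.093
```

```bash
python3 look.py c wrist >/dev/null;python3 plan.py 0.36 0.262 0.36 105
```

```text
t 2.02 pos [0.3576 0.2665 0.3591] x-az 104.96 zaxis [-0.0033 -0.0016 -1.    ] open 0.0931 F [ 0.1  0.1 -0.4] q [ 0.53 -0.27  1.96  0.    1.46 -1.31]
turn total share [-0.007  0.001 -0.002]  slide share if shift first [-0.012  0.003 -0.002]  after turn [-0.012  0.003 -0.002] m [ 0.002 -0.005  0.001]
```

View pics/c_wrist.png

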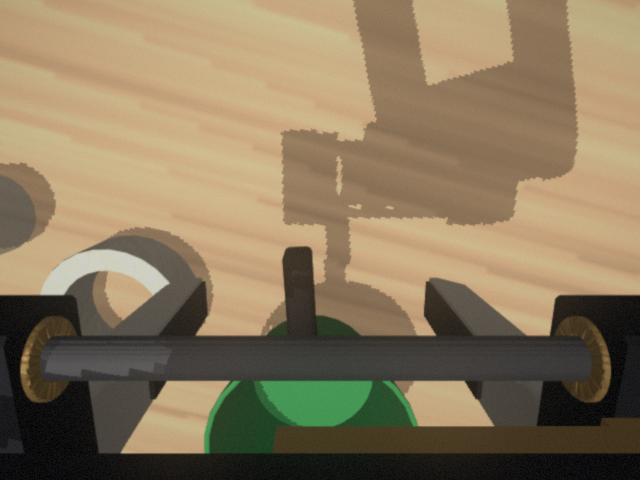

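```bash
python3 hand.py c 270 235 330 335 75; python3 - <<'E'
from meas import *
a=cv2.imread('pics/b2_wrist.png')[205:265,290:350]; b=cv2.imread('pics/c_wrist.png')[235:295,270:330]
cv2.imwrite('pics/tips.png',np.clip(cv2.resize(np.hstack([a,b]),None,fx=6.5,fy=6.5,interpolation=cv2.INTER_CUBIC)*1.5,0,255).astype(np.uint8))
E
```

```text
[[305.0, 247.0, 3.0], [297.5, 255.0, 26.0], [297.0, 263.0, 29.0], [297.5, 271.0, 28.0], [298.5, 279.0, 28.0], [299.0, 287.0, 29.0], [299.5, 295.0, 28.0], [300.0, 303.0, 29.0], [300.5, 311.0, 28.0], [308.0, 319.0, 43.0], [302.5, 327.0, 54.0]] [299.5 334.   60. ]
tip [0.3477 0.2574 0.126 ] end [0.3966 0.267  0.126 ] az of line 20.22
```

View pics/tips.png

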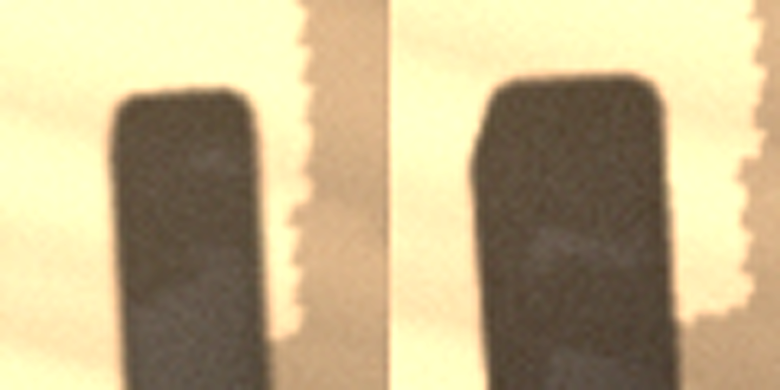

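```bash
python3 - <<'E'
from meas import *
L=[load(t,'wrist') for t in('b2','c')]
K=[l[1] for l in L];T=[l[2] for l in L]
print(tri([(317.7,219.2),(298.5,246.8)],K,T))
print('corner',tri([(307.4,228),(282.6,260.4)],K,T))
for (uv,i) in (((317.7,219.2),0),((298.5,246.8),1)): print(cast(uv,K[i],T[i],.104).round(4))
# centreline at rows: b2 250 ->319 ; c 290->299.2 ; both sides of top face
for i,pts in ((0,[(318,232),(321,284)]),(1,[(297.7,268),(300.6,311)])):
    P=cast(pts,K[i],T[i],.126); d=P[1]-P[0]; print(i,P.round(4),np.degrees(np.arctan2(d[1],d[0])).round(2))
im,Kt,Tt=load('a','top')
# circle centre from top 
c=np.array([.4884,.2977]); 
for tip in ([.350,.2575],): d=np.array(tip)-c; print(np.hypot(*d),np.degrees(np.arctan2(d[1],d[0])))
E
```

```text
(array([0.35366549, 0.25468102, 0.10570438]), [np.float64(8.801829763404256e-05), np.float64(8.801829763419216e-05)])
corner (array([0.35642759, 0.24808789, 0.13106412]), [np.float64(0.00028726891954116844), np.float64(0.0002872689195411571)])
[[0.354  0.2549 0.104 ]]
[[0.3541 0.2546 0.104 ]]
0 [[0.3585 0.2562 0.126 ]
 [0.394  0.2677 0.126 ]] 17.97
1 [[0.3598 0.2566 0.126 ]
 [0.3832 0.2642 0.126 ]] 18.01
0.14412008881484914 -163.80340423531706
```

The lower edge of the tip triangulates to z = 0.106 (0.104 expected). The handle points at −162° and the two views agree. Grasp point: (0.3825, 0.264, 0.115).

```bash
python3 plan.py 0.3825 0.264 0.282 108
```

```text
t 2.02 pos [0.3576 0.2665 0.3591] x-az 104.96 zaxis [-0.0033 -0.0016 -1.    ] open 0.0931 F [ 0.1  0.1 -0.4] q [ 0.53 -0.27  1.96  0.    1.46 -1.31]
turn total share [-0.007  0.001 -0.106]  slide share if shift first [-0.022  0.059  0.193]  after turn [-0.025  0.057  0.193] m [ 0.025 -0.003 -0.077]
```

>>> arm_command([
  {"slide": [-0.01, 0.03, 0], "turn": [0, 0, -0.053]},
  {"slide": [-0.015, 0.028, 0.01], "turn": [0, 0, -0.053]},
  {"slide": [0, 0, 0.04], "turn": [0, 0, 0]},
  {"slide": [0, 0, 0.04], "turn": [0, 0, 0]},
  {"slide": [0, 0, 0], "turn": [0, 0, 0]},
])

```text
t: 2.43
tool_pos: [0.383, 0.263, 0.3229]
orientation: [-1.846, -2.54, 0.005]
force: [0.0, -0.8, -0.7]
opening: 0.093
```

```bash
python3 plan.py 0.3825 0.264 0.282 108;python3 look.py d wrist >/dev/null
```

```text
t 2.43 pos [0.383  0.263  0.3229] x-az 108.0 zaxis [-0.0031 -0.0014 -1.    ] open 0.093 F [ 0.  -0.8 -0.7] q [ 0.49 -0.19  1.95  0.    1.38 -1.39]
turn total share [-0.007  0.001 -0.   ]  slide share if shift first [0.003 0.    0.102]  after turn [ 0.003 -0.     0.102] m [-0.     0.001 -0.041]
```

View pics/d_wrist.png

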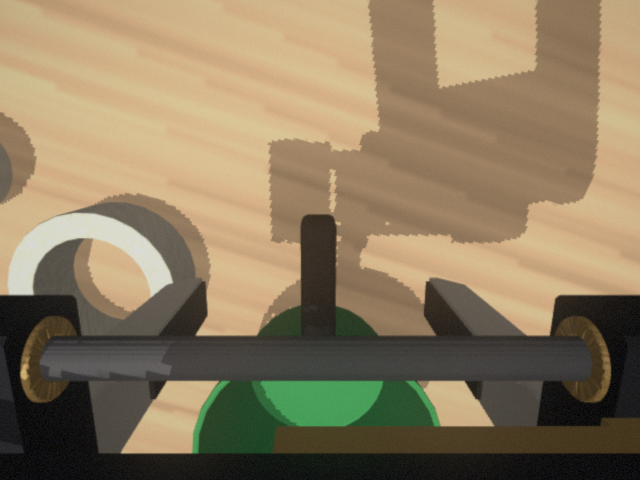

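The handle runs straight between the jaws at column 318, and the jaws are centred at about 316. I'll descend and close.

>>> arm_command([
  {"slide": [0.002, 0, 0.04], "turn": [0, 0, 0]},
  {"slide": [0.001, 0, 0.04], "turn": [0, 0, 0]},
  {"slide": [0, 0, 0.022], "turn": [0, 0, 0]},
  {"slide": [0, 0, 0], "turn": [0, 0, 0]},
  {"slide": [0, 0, 0], "turn": [0, 0, 0]},
])

```text
t: 2.9
tool_pos: [0.3833, 0.2643, 0.2847]
orientation: [-1.845, -2.543, -0.0]
force: [0.5, -0.6, 0.9]
opening: 0.0933
```

>>> arm_command([
  {"slide": [0, 0, 0], "turn": [0, 0, 0]},
  {"slide": [0, 0, 0], "turn": [0, 0, 0]},
  {"slide": [0, 0, 0], "turn": [0, 0, 0]},
  {"slide": [0, 0, 0], "turn": [0, 0, 0]},
  {"slide": [0, 0, 0], "turn": [0, 0, 0]},
], gripper=0, grip_force=60)

```text
t: 3.32
tool_pos: [0.3834, 0.2641, 0.2843]
orientation: [1.845, 2.542, 0.001]
force: [-1.4, 0.2, -0.2]
opening: 0.0644
```

>>> arm_command([
  {"slide": [0, 0, 0], "turn": [0, 0, 0]},
  {"slide": [0, 0, 0], "turn": [0, 0, 0]},
  {"slide": [0, 0, 0], "turn": [0, 0, 0]},
  {"slide": [0, 0, 0], "turn": [0, 0, 0]},
  {"slide": [0, 0, 0], "turn": [0, 0, 0]},
])

```text
t: 3.73
tool_pos: [0.3832, 0.2641, 0.2839]
orientation: [-1.845, -2.543, 0.0]
force: [-0.1, 0.9, -0.3]
opening: 0.031
```

```bash
python3 plan.py 0.3825 0.264 0.282 108
```

```text
t 3.73 pos [0.3832 0.2641 0.2839] x-az 108.06 zaxis [-0. -0. -1.] open 0.031 F [-0.1  0.9 -0.3] q [ 0.49 -0.15  1.99  0.    1.3  -1.39]
turn total share [-0.     0.     0.002]  slide share if shift first [ 0.    -0.002  0.005]  after turn [ 0.    -0.002  0.005] m [-0.001 -0.    -0.002]
```

>>> arm_command([
  {"slide": [0, 0, 0.004], "turn": [0, 0, 0]},
  {"slide": [0, 0, 0], "turn": [0, 0, 0]},
  {"slide": [0, 0, 0], "turn": [0, 0, 0]},
  {"slide": [0, 0, 0], "turn": [0, 0, 0]},
  {"slide": [0, 0, 0], "turn": [0, 0, 0]},
])

```text
t: 4.15
tool_pos: [0.3832, 0.2641, 0.2822]
orientation: [-1.845, -2.542, 0.0]
force: [0.8, 0.2, -1.2]
opening: 0.0156
```

>>> arm_command([
  {"slide": [0, 0, -0.01], "turn": [0, 0, 0]},
  {"slide": [0, 0, -0.01], "turn": [0, 0, 0]},
  {"slide": [0, 0, -0.015], "turn": [0, 0, 0]},
  {"slide": [0, 0, -0.015], "turn": [0, 0, 0]},
  {"slide": [0, 0, 0], "turn": [0, 0, 0]},
])

```text
t: 4.57
tool_pos: [0.3838, 0.2644, 0.3042]
orientation: [1.845, 2.542, 0.004]
force: [0.1, 1.0, -2.0]
opening: 0.0156
```

```bash
python3 plan.py 0.3825 0.264 0.302 108;python3 look.py e scene wrist >/dev/null; python3 -c "
import cv2,numpy as np
im=cv2.imread('pics/e_scene.png')[110:310,350:600];w=cv2.imread('pics/e_wrist.png')
cv2.imwrite('pics/e_z.png',np.hstack([cv2.resize(im,(400,320)),cv2.resize(w,(400,320))]))"
```

```text
t 4.57 pos [0.3838 0.2644 0.3042] x-az 108.06 zaxis [ 0.0022  0.0012 -1.    ] open 0.0156 F [ 0.1  1.  -2. ] q [ 0.49 -0.17  1.97 -0.    1.34 -1.39]
turn total share [ 0.005 -0.001  0.002]  slide share if shift first [ 0.    -0.003  0.006]  after turn [ 0.    -0.003  0.006] m [-0.001 -0.    -0.002]
```

View pics/e_z.png

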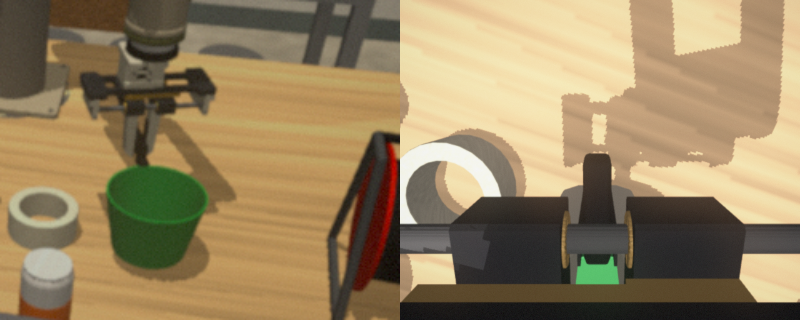

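The pot is held: wrist Fz is −2 N, about its weight, and it has left the bench. Lifting.

>>> arm_command([
  {"slide": [0, 0, -0.03], "turn": [0, 0, 0]},
  {"slide": [0, 0, -0.04], "turn": [0, 0, 0]},
  {"slide": [0, 0, -0.05], "turn": [0, 0, 0]},
  {"slide": [0, 0, -0.05], "turn": [0, 0, 0]},
  {"slide": [0, 0, -0.05], "turn": [0, 0, 0]},
])

```text
t: 5.08
tool_pos: [0.383, 0.264, 0.3918]
orientation: [-1.845, -2.542, 0.0]
force: [-0.2, 0.4, -2.9]
opening: 0.0157
```

>>> arm_command([
  {"slide": [0, 0, -0.05], "turn": [0, 0, 0]},
  {"slide": [0, 0, -0.05], "turn": [0, 0, 0]},
  {"slide": [0, 0, -0.05], "turn": [0, 0, 0]},
  {"slide": [0, 0, -0.03], "turn": [0, 0, 0]},
  {"slide": [0, 0, 0], "turn": [0, 0, 0]},
])

```text
t: 5.5
tool_pos: [0.3836, 0.2643, 0.466]
orientation: [1.844, 2.541, 0.008]
force: [0.5, 0.5, -2.0]
opening: 0.0156
```

```bash
python3 plan.py 0.5225 0.039 0.465 65;python3 look.py f scene top wrist >/dev/null; python3 -c "
import cv2,numpy as np
im=cv2.imread('pics/f_scene.png')[60:310,350:600];w=cv2.imread('pics/f_top.png')[150:400,80:330]
cv2.imwrite('pics/f_z.png',np.hstack([cv2.resize(im,(400,400)),cv2.resize(w,(400,400))]))"
```

```text
t 5.5 pos [0.3836 0.2643 0.466 ] x-az 108.06 zaxis [ 0.0047  0.0025 -1.    ] open 0.0156 F [ 0.5  0.5 -2. ] q [ 0.49 -0.26  1.75 -0.    1.64 -1.39]
turn total share [ 0.009 -0.006  1.503]  slide share if shift first [-0.643  0.156  0.003]  after turn [-0.364  0.553  0.003] m [ 0.139 -0.225 -0.001]
```

View pics/f_z.png

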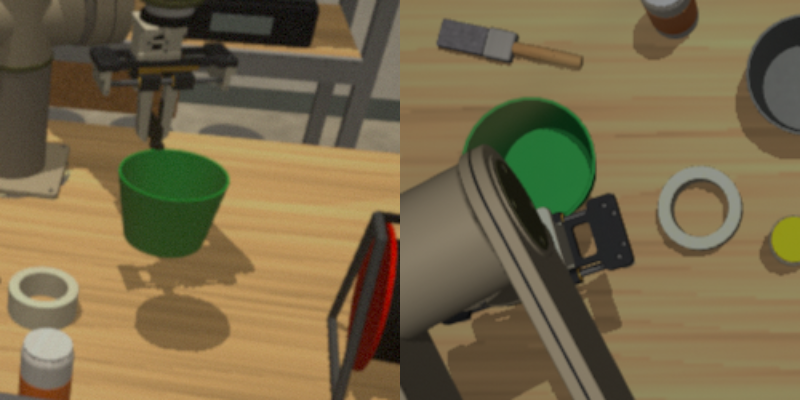

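View pics/f_wrist.png

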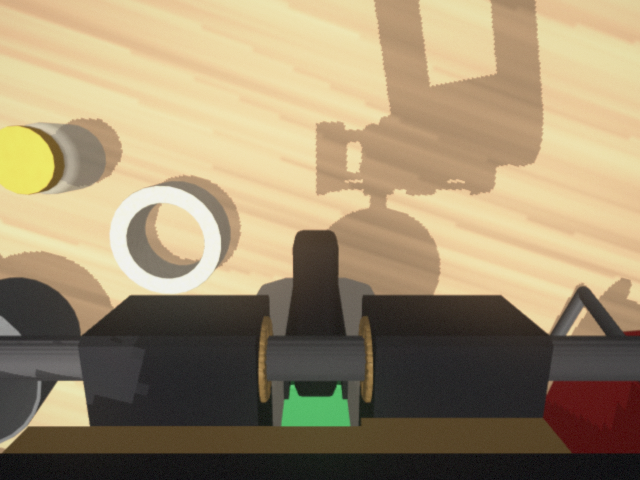

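The pot hangs level: the handle tip stays at row 231 in both wrist views, so there's no sag. Now I'll turn it so the handle points to 155°.

>>> arm_command([
  {"slide": [0, 0, 0], "turn": [0, 0, 0.1]},
  {"slide": [0, 0, 0], "turn": [0, 0, 0.15]},
  {"slide": [0, 0, 0], "turn": [0, 0, 0.17]},
  {"slide": [0, 0, 0], "turn": [0, 0, 0.17]},
  {"slide": [0, 0, 0], "turn": [0, 0, 0.17]},
])

```text
t: 6.07
tool_pos: [0.383, 0.264, 0.4602]
orientation: [-2.296, -2.143, 0.005]
force: [-0.2, -0.6, -2.3]
opening: 0.0157
```

>>> arm_command([
  {"slide": [0, 0, 0], "turn": [0, 0, 0.17]},
  {"slide": [0, 0, 0], "turn": [0, 0, 0.17]},
  {"slide": [0, 0, 0], "turn": [0, 0, 0.17]},
  {"slide": [0, 0, 0], "turn": [0, 0, 0.13]},
  {"slide": [0, 0, 0], "turn": [0, 0, 0.1]},
])

```text
t: 6.48
tool_pos: [0.383, 0.264, 0.4602]
orientation: [-2.651, -1.685, 0.005]
force: [0.5, -0.6, -3.4]
opening: 0.0155
```

```bash
python3 plan.py 0.524 0.039 0.465 65
```

```text
t 6.48 pos [0.383  0.264  0.4602] x-az 64.88 zaxis [-0.003  -0.0014 -1.    ] open 0.0155 F [ 0.5 -0.6 -3.4] q [ 0.49 -0.26  1.76  0.    1.64 -0.64]
turn total share [-0.004  0.005 -0.004]  slide share if shift first [-0.36   0.558 -0.012]  after turn [-0.361  0.557 -0.012] m [ 0.141 -0.225  0.005]
```

>>> arm_command([
  {"slide": [-0.012, 0.018, -0.003], "turn": [0, 0, 0]},
  {"slide": [-0.028, 0.044, -0.003], "turn": [0, 0, 0]},
  {"slide": [-0.04, 0.062, -0.003], "turn": [0, 0, 0]},
  {"slide": [-0.04, 0.062, -0.003], "turn": [0, 0, 0]},
  {"slide": [-0.04, 0.062, 0], "turn": [0, 0, 0]},
])

```text
t: 6.9
tool_pos: [0.4467, 0.1628, 0.4662]
orientation: [-2.646, -1.694, 0.002]
force: [0.3, 0.0, -1.7]
opening: 0.0155
```

>>> arm_command([
  {"slide": [-0.04, 0.062, 0], "turn": [0, 0, 0]},
  {"slide": [-0.04, 0.062, 0], "turn": [0, 0, 0]},
  {"slide": [-0.04, 0.062, 0], "turn": [0, 0, 0]},
  {"slide": [-0.04, 0.062, 0], "turn": [0, 0, 0]},
  {"slide": [-0.025, 0.038, 0], "turn": [0, 0, 0]},
])

```text
t: 7.32
tool_pos: [0.5197, 0.0459, 0.4656]
orientation: [-2.648, -1.69, 0.003]
force: [0.3, -0.4, -1.3]
opening: 0.0159
```

>>> arm_command([
  {"slide": [-0.015, 0.023, 0], "turn": [0, 0, 0]},
  {"slide": [0, 0, 0], "turn": [0, 0, 0]},
  {"slide": [0, 0, 0], "turn": [0, 0, 0]},
  {"slide": [0, 0, 0], "turn": [0, 0, 0]},
  {"slide": [0, 0, 0], "turn": [0, 0, 0]},
])

```text
t: 7.73
tool_pos: [0.5242, 0.0406, 0.4671]
orientation: [-2.647, -1.692, 0.0]
force: [-0.1, -0.3, -1.4]
opening: 0.0155
```

```bash
python3 plan.py 0.524 0.039 0.465 65;python3 look.py g scene top wrist >/dev/null; python3 -c "
import cv2,numpy as np
im=cv2.imread('pics/g_scene.png')[60:310,200:450];w=cv2.imread('pics/g_top.png')[90:340,220:470]
cv2.imwrite('pics/g_z.png',np.clip(np.hstack([cv2.resize(im,(400,400)),cv2.resize(w,(400,400))])*1.4,0,255))"
```

```text
t 7.73 pos [0.5242 0.0406 0.4671] x-az 65.18 zaxis [-3.e-04  3.e-04 -1.e+00] open 0.0155 F [-0.1 -0.3 -1.4] q [-0.02 -0.09  1.6   0.    1.63 -1.16]
turn total share [-0.001 -0.     0.006]  slide share if shift first [-0.004  0.001  0.005]  after turn [-0.004  0.001  0.005] m [-0.    -0.002 -0.002][ WARN:0@0.085] global loadsave.cpp:1063 imwrite_ Unsupported depth image for selected encoder is fallbacked to CV_8U.
```

View pics/g_z.png

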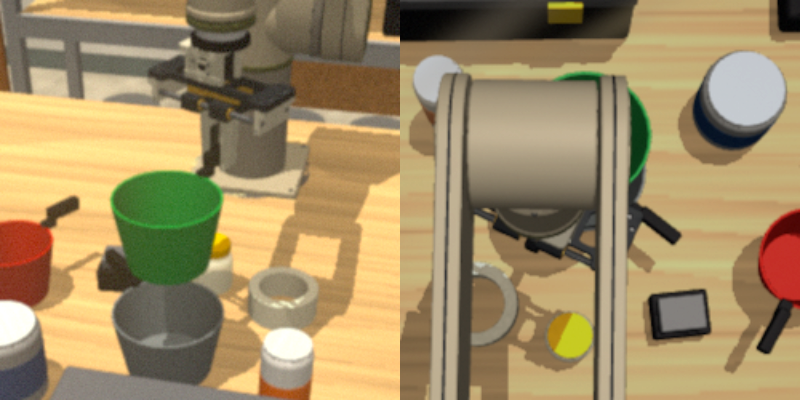

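View pics/g_wrist.png

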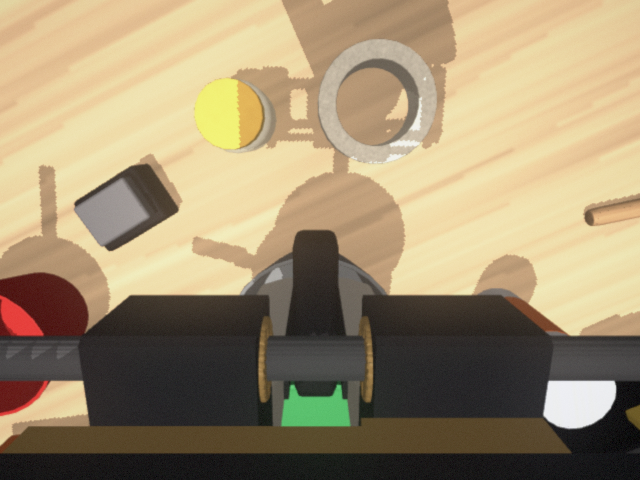

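The green pot hangs above the grey one and looks level in the scene view. I'll fit its rim in this view as a check on the lateral offset before lowering.

```bash
python3 - <<'E'
from m2 import *
im,K,T=load('g','scene')
s,st=largest(rimmask(im,'green'),(305,195)); a=s[s[:,0].argmin()];b=s[s[:,0].argmax()]
u=s[s[:,1]<=a[1]+(s[:,0]-a[0])/(b[0]-a[0])*(b[1]-a[1])+.5]
print(st,a,b)
z=.4671-.282+.1
r=circ(cast(u,K,T,z),.073); print('green rim scene',r.x.round(4),np.abs(r.fun).mean())
# tilt: rim left/right extremes
im0,_,_=load('a','scene')
# grey rim in scene a: edges via gradient along rays from centre px
def rim(im,cz,Rr,guess):
    g=cv2.GaussianBlur(im,(3,3),0).astype(float); pts=[]
    for t in np.radians(np.arange(0,360,4)):
        rr=np.arange(Rr-.012,Rr+.012,.0005)
        uv=np.array([proj([guess[0]+q*np.cos(t),guess[1]+q*np.sin(t),cz],K,T) for q in rr])
        h=cv2.cvtColor(im,cv2.COLOR_BGR2HSV).astype(np.float32)[...,1]
        v=cv2.remap(cv2.GaussianBlur(h,(3,3),0),uv[None,:,0].astype(np.float32),uv[None,:,1].astype(np.float32),cv2.INTER_LINEAR)[0]
        d=np.diff(v); i=d.argmax()
        if d[i]>4: pts.append([guess[0]+rr[i]*np.cos(t),guess[1]+rr[i]*np.sin(t)])
    return np.array(pts)
p=rim(im0,.1,.08,(.6284,-.0081)); print(len(p)); r=circ(p,.08); print('grey scene',r.x.round(4),np.abs(r.fun).mean())
im,K,T=load('a','top'); p=rim(im,.1,.08,(.625,-.009)); r=circ(p,.08); print('grey top',len(p),r.x.round(4),np.abs(r.fun).mean())
p=rim(im,.126,.08,(.625,-.009))
E
```

```text
[ 269  167   71   71 3916] [269. 183.] [339. 180.]
green rim scene [ 0.6294 -0.0023] 0.001085814202856306
49
grey scene [ 0.6279 -0.0073] 0.0021246589508906394
grey top 89 [ 0.6246 -0.0089] 0.0013564525457710865
```

>>> arm_command([
  {"slide": [-0.008, 0.001, 0.02], "turn": [0, 0, 0]},
  {"slide": [0, 0, 0.045], "turn": [0, 0, 0]},
  {"slide": [0, 0, 0.06], "turn": [0, 0, 0]},
  {"slide": [0, 0, 0.06], "turn": [0, 0, 0]},
  {"slide": [0, 0, 0.04], "turn": [0, 0, 0]},
])

```text
t: 8.3
tool_pos: [0.5228, 0.0367, 0.3741]
orientation: [-2.647, -1.69, 0.003]
force: [-1.1, -0.4, -2.3]
opening: 0.0155
```

>>> arm_command([
  {"slide": [0, 0, 0.02], "turn": [0, 0, 0]},
  {"slide": [0, 0, 0.02], "turn": [0, 0, 0]},
  {"slide": [0, 0, 0.01], "turn": [0, 0, 0]},
  {"slide": [0, 0, 0], "turn": [0, 0, 0]},
  {"slide": [0, 0, 0], "turn": [0, 0, 0]},
])

```text
t: 8.72
tool_pos: [0.524, 0.0366, 0.358]
orientation: [2.648, 1.69, 0.002]
force: [-1.1, 0.0, -0.9]
opening: 0.0158
```

```bash
python3 plan.py 0.5235 0.0365 0.292 65;python3 look.py h scene top >/dev/null; python3 -c "
import cv2,numpy as np
im=cv2.imread('pics/h_scene.png')[150:310,220:380];w=cv2.imread('pics/h_top.png')[100:260,250:410]
cv2.imwrite('pics/h_z.png',np.clip(np.hstack([cv2.resize(im,(400,400)),cv2.resize(w,(400,400))])*1.4,0,255).astype(np.uint8))"
```

```text
t 8.72 pos [0.524  0.0366 0.358 ] x-az 65.09 zaxis [ 1.3e-03 -1.0e-04 -1.0e+00] open 0.0158 F [-1.1  0.  -0.9] q [-0.03 -0.05  1.76 -0.    1.43 -1.16]
turn total share [ 0.002 -0.001  0.003]  slide share if shift first [-0.001 -0.001  0.165]  after turn [-0.001 -0.001  0.165] m [-0.    -0.    -0.066]
```

View pics/h_z.png

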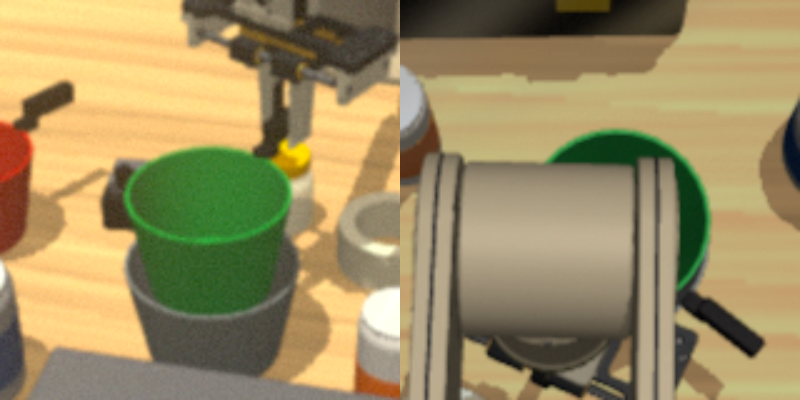

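```bash
cat > sc.py <<'E'
import sys
from m2 import *
def rimscene(tag,z,near,c,n='scene'):
    im,K,T=load(tag,n); s,st=largest(rimmask(im,c),near); a=s[s[:,0].argmin()];b=s[s[:,0].argmax()]
    u=s[s[:,1]<=a[1]+(s[:,0]-a[0])/(b[0]-a[0])*(b[1]-a[1])+.5]
    r=circ(cast(u,K,T,z),R[c]); return r.x.round(4),np.abs(r.fun).mean().round(4)
E
python3 - <<'E'
from sc import *
print(rimscene('h',.176,(303,235),'green'))
im,K,T=load('h','scene')
# grey rim left/right extremes in h, from saturation profile
h=cv2.cvtColor(im,cv2.COLOR_BGR2HSV)
for c,z,r in (((.6265,-.0085),.1,.08),((.6265,-.0085),.176,.073)):
    print([proj([c[0]+r*np.cos(t),c[1]+r*np.sin(t),z],K,T).round(1).tolist() for t in (np.radians(103.5),np.radians(-76.5))])
for r in (252,256,260): print(r,h[r,262:276,1].tolist(),h[r,332:346,1].tolist())
for r in (226,230,234): print(r,h[r,262:276,0].tolist(),h[r,330:344,0].tolist())
E
```

```text
(array([ 0.6292, -0.0087]), np.float64(0.0009))
[[339.5, 254.3], [268.3, 254.5]]
[[336.9, 226.6], [269.4, 226.8]]
252 [120, 116, 117, 117, 115, 113, 114, 110, 81, 40, 34, 61, 47, 50] [58, 56, 36, 70, 51, 46, 48, 107, 127, 129, 131, 132, 128, 131]
256 [129, 128, 126, 131, 121, 129, 123, 100, 53, 37, 49, 67, 53, 51] [57, 47, 46, 49, 46, 36, 38, 68, 111, 134, 130, 130, 134, 126]
260 [130, 127, 130, 130, 128, 127, 129, 114, 81, 45, 25, 65, 70, 55] [37, 48, 46, 60, 46, 42, 63, 113, 130, 127, 133, 123, 130, 131]
226 [19, 18, 17, 17, 18, 19, 14, 43, 58, 58, 53, 42, 43, 46] [53, 57, 56, 53, 56, 60, 51, 31, 20, 20, 22, 20, 21, 19]
230 [14, 13, 18, 14, 21, 18, 23, 46, 56, 56, 49, 42, 46, 47] [56, 54, 57, 55, 60, 62, 52, 25, 20, 18, 20, 21, 22, 20]
234 [14, 17, 20, 22, 18, 23, 17, 21, 43, 57, 60, 56, 51, 47] [59, 57, 59, 61, 56, 40, 23, 23, 20, 20, 24, 21, 23, 22]
```

In the scene view green sits about 2 mm toward −y of grey, inside the play. I'll correct that and keep lowering slowly.

>>> arm_command([
  {"slide": [0.004, -0.003, 0.02], "turn": [0, 0, 0]},
  {"slide": [0, 0, 0.025], "turn": [0, 0, 0]},
  {"slide": [0, 0, 0.025], "turn": [0, 0, 0]},
  {"slide": [0, 0, 0.025], "turn": [0, 0, 0]},
  {"slide": [0, 0, 0.02], "turn": [0, 0, 0]},
])

```text
t: 9.23
tool_pos: [0.5227, 0.0385, 0.309]
orientation: [-2.647, -1.689, 0.003]
force: [0.2, 0.2, -1.7]
opening: 0.0158
```

>>> arm_command([
  {"slide": [0, 0, 0.01], "turn": [0, 0, 0]},
  {"slide": [0, 0, 0.01], "turn": [0, 0, 0]},
  {"slide": [0, 0, 0.005], "turn": [0, 0, 0]},
  {"slide": [0, 0, 0], "turn": [0, 0, 0]},
  {"slide": [0, 0, 0], "turn": [0, 0, 0]},
])

```text
t: 9.65
tool_pos: [0.5234, 0.0385, 0.3014]
orientation: [2.648, 1.69, 0.001]
force: [0.7, -0.2, -1.3]
opening: 0.0156
```

```bash
python3 plan.py 0.5235 0.038 0.292 65;python3 look.py i scene top >/dev/null; python3 -c "
import cv2,numpy as np
im=cv2.imread('pics/i_scene.png')[150:310,220:380];w=cv2.imread('pics/i_top.png')[100:260,250:410]
cv2.imwrite('pics/i_z.png',np.clip(np.hstack([cv2.resize(im,(400,400)),cv2.resize(w,(400,400))])*1.4,0,255).astype(np.uint8))"
```

```text
t 9.65 pos [0.5234 0.0385 0.3014] x-az 65.08 zaxis [ 5.e-04 -0.e+00 -1.e+00] open 0.0156 F [ 0.7 -0.2 -1.3] q [-0.02  0.    1.82  0.    1.32 -1.16]
turn total share [ 0.001 -0.     0.003]  slide share if shift first [-0.001  0.001  0.024]  after turn [-0.001  0.001  0.024] m [ 0.    -0.001 -0.009]
```

View pics/i_z.png

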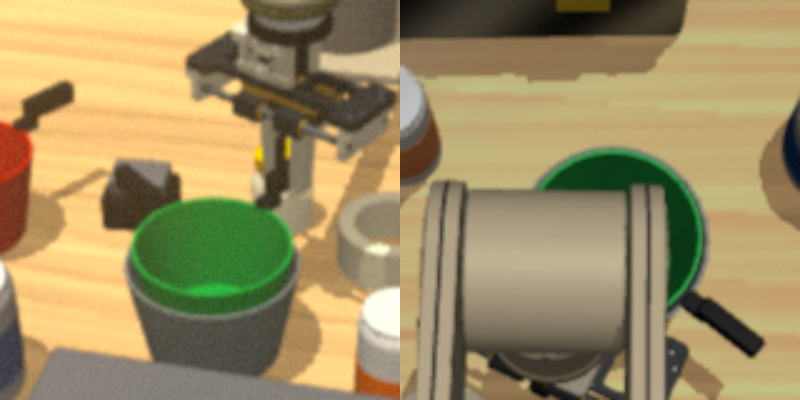

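Green is centred inside grey with about 9 mm to go and no contact force. Continuing in small steps.

>>> arm_command([
  {"slide": [0, 0, 0.006], "turn": [0, 0, 0]},
  {"slide": [0, 0, 0.006], "turn": [0, 0, 0]},
  {"slide": [0, 0, 0.004], "turn": [0, 0, 0]},
  {"slide": [0, 0, 0.002], "turn": [0, 0, 0]},
  {"slide": [0, 0, 0], "turn": [0, 0, 0]},
])

```text
t: 10.17
tool_pos: [0.5231, 0.0385, 0.2935]
orientation: [-2.648, -1.69, 0.001]
force: [1.0, -0.0, -2.5]
opening: 0.0154
```

>>> arm_command([
  {"slide": [0, 0, 0.002], "turn": [0, 0, 0]},
  {"slide": [0, 0, 0.002], "turn": [0, 0, 0]},
  {"slide": [0, 0, 0.001], "turn": [0, 0, 0]},
  {"slide": [0, 0, 0], "turn": [0, 0, 0]},
  {"slide": [0, 0, 0], "turn": [0, 0, 0]},
])

```text
t: 10.58
tool_pos: [0.5233, 0.0385, 0.2921]
orientation: [2.648, 1.69, 0.0]
force: [-0.3, -0.5, -0.6]
opening: 0.016
```

>>> arm_command([
  {"slide": [0, 0, 0.001], "turn": [0, 0, 0]},
  {"slide": [0, 0, 0.001], "turn": [0, 0, 0]},
  {"slide": [0, 0, 0], "turn": [0, 0, 0]},
  {"slide": [0, 0, 0], "turn": [0, 0, 0]},
  {"slide": [0, 0, 0], "turn": [0, 0, 0]},
])

```text
t: 11.0
tool_pos: [0.5234, 0.0386, 0.292]
orientation: [2.648, 1.69, 0.001]
force: [-5.2, 0.4, 5.4]
opening: 0.0155
```

```bash
python3 plan.py 0.5235 0.038 0.292 65;python3 look.py j scene top >/dev/null; python3 -c "
import cv2,numpy as np
im=cv2.imread('pics/j_scene.png')[150:310,220:380];w=cv2.imread('pics/j_top.png')[100:260,250:410]
cv2.imwrite('pics/j_z.png',np.clip(np.hstack([cv2.resize(im,(400,400)),cv2.resize(w,(400,400))])*1.4,0,255).astype(np.uint8))"
```

```text
t 11.0 pos [0.5234 0.0386 0.292 ] x-az 65.09 zaxis [ 6.e-04  0.e+00 -1.e+00] open 0.0155 F [-5.2  0.4  5.4] q [-0.02  0.01  1.82  0.    1.31 -1.16]
turn total share [ 0.001 -0.001  0.003]  slide share if shift first [-0.001  0.001 -0.   ]  after turn [-0.001  0.001 -0.   ] m [ 0.    -0.001  0.   ]
```

View pics/j_z.png

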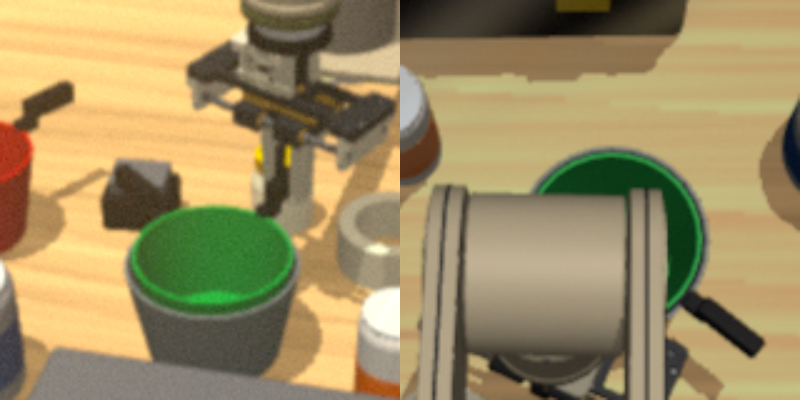

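Contact: Fz went to +5 N at TCP z = 0.292, which is exactly the 10 mm home height. Releasing gently.

>>> arm_command([
  {"slide": [0, 0, -0.001], "turn": [0, 0, 0]},
  {"slide": [0, 0, 0], "turn": [0, 0, 0]},
  {"slide": [0, 0, 0], "turn": [0, 0, 0]},
  {"slide": [0, 0, 0], "turn": [0, 0, 0]},
  {"slide": [0, 0, 0], "turn": [0, 0, 0]},
], gripper=18, grip_force=10)

```text
t: 11.52
tool_pos: [0.5233, 0.0385, 0.2915]
orientation: [2.648, 1.69, 0.0]
force: [-0.2, -0.6, -0.1]
opening: 0.0165
```

>>> arm_command([
  {"slide": [0, 0, 0], "turn": [0, 0, 0]},
  {"slide": [0, 0, 0], "turn": [0, 0, 0]},
  {"slide": [0, 0, 0], "turn": [0, 0, 0]},
  {"slide": [0, 0, 0], "turn": [0, 0, 0]},
  {"slide": [0, 0, 0], "turn": [0, 0, 0]},
], gripper=50)

```text
t: 11.93
tool_pos: [0.5232, 0.0385, 0.2915]
orientation: [2.648, 1.69, -0.0]
force: [-0.6, 0.4, -0.3]
opening: 0.0445
```

>>> arm_command([
  {"slide": [0, 0, -0.01], "turn": [0, 0, 0]},
  {"slide": [0, 0, -0.02], "turn": [0, 0, 0]},
  {"slide": [0, 0, -0.04], "turn": [0, 0, 0]},
  {"slide": [0, 0, -0.06], "turn": [0, 0, 0]},
  {"slide": [0, 0, -0.08], "turn": [0, 0, 0]},
])

```text
t: 12.35
tool_pos: [0.5224, 0.0385, 0.3749]
orientation: [-2.647, -1.689, 0.005]
force: [0.3, -0.4, 0.3]
opening: 0.0463
```

```bash
python3 plan.py 0.41 -0.234 0.42 59
```

```text
t 12.35 pos [0.5224 0.0385 0.3749] x-az 65.08 zaxis [-3.9e-03  1.0e-04 -1.0e+00] open 0.0463 F [ 0.3 -0.4  0.3] q [-0.02 -0.06  1.74  0.    1.47 -1.16]
turn total share [-0.007  0.003  0.212]  slide share if shift first [-0.737  0.032 -0.112]  after turn [-0.729  0.11  -0.113] m [-0.112 -0.273  0.045]
```

>>> arm_command([
  {"slide": [0, 0, -0.05], "turn": [0, 0, 0]},
  {"slide": [-0.04, 0, -0.06], "turn": [0, 0, 0]},
  {"slide": [-0.08, 0, 0], "turn": [0, 0, 0]},
  {"slide": [-0.09, 0, 0], "turn": [0, 0, 0]},
  {"slide": [-0.09, 0, 0], "turn": [0, 0, 0]},
], gripper=100)

```text
t: 12.77
tool_pos: [0.4722, -0.0709, 0.4212]
orientation: [2.645, 1.691, 0.002]
force: [1.2, -0.8, -0.8]
opening: 0.0751
```

>>> arm_command([
  {"slide": [-0.09, 0, 0], "turn": [0, 0, 0]},
  {"slide": [-0.09, 0, 0], "turn": [0, 0, 0]},
  {"slide": [-0.09, 0, 0], "turn": [0, 0, 0]},
  {"slide": [-0.09, 0, 0], "turn": [0, 0, 0]},
  {"slide": [-0.07, -0.003, 0], "turn": [0, 0, 0]},
])

```text
t: 13.18
tool_pos: [0.3978, -0.2277, 0.4207]
orientation: [2.648, 1.688, 0.0]
force: [0.7, -0.2, -0.0]
opening: 0.0926
```

>>> arm_command([
  {"slide": [0, 0, 0], "turn": [0, 0, 0.1]},
  {"slide": [0, 0, 0], "turn": [0, 0, 0.11]},
  {"slide": [0, 0, 0], "turn": [0, 0, 0]},
  {"slide": [0, 0, 0], "turn": [0, 0, 0]},
  {"slide": [0, 0, 0], "turn": [0, 0, 0]},
])

```text
t: 13.6
tool_pos: [0.3993, -0.2255, 0.42]
orientation: [2.731, 1.552, 0.0]
force: [0.2, 0.6, 0.8]
opening: 0.0929
```

```bash
python3 plan.py 0.398 -0.226 0.42 59; python3 look.py k wrist top scene > /dev/null;python3 -c "
import cv2,numpy as np
im=cv2.imread('pics/k_scene.png')[180:320,230:370];w=cv2.imread('pics/k_top.png')[130:270,270:410]
cv2.imwrite('pics/k_z.png',np.clip(np.hstack([cv2.resize(im,(400,400),interpolation=2),cv2.resize(w,(400,400),interpolation=2)])*1.4,0,255).astype(np.uint8))"
```

```text
t 13.6 pos [ 0.3993 -0.2255  0.42  ] x-az 59.2 zaxis [ 5.e-04 -4.e-04 -1.e+00] open 0.0929 F [0.2 0.6 0.8] q [-0.63 -0.27  1.84 -0.    1.57 -1.66]
turn total share [0.001 0.    0.007]  slide share if shift first [-0.003 -0.002  0.   ]  after turn [-0.003 -0.002  0.   ] m [-0.001 -0.    -0.   ]
```

View pics/k_wrist.png

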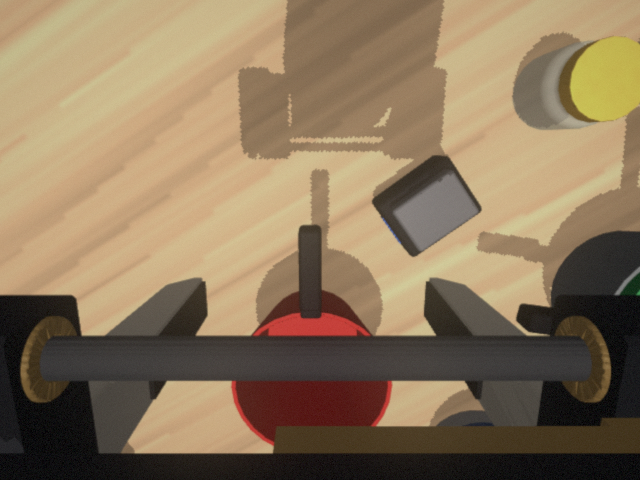

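View pics/k_z.png

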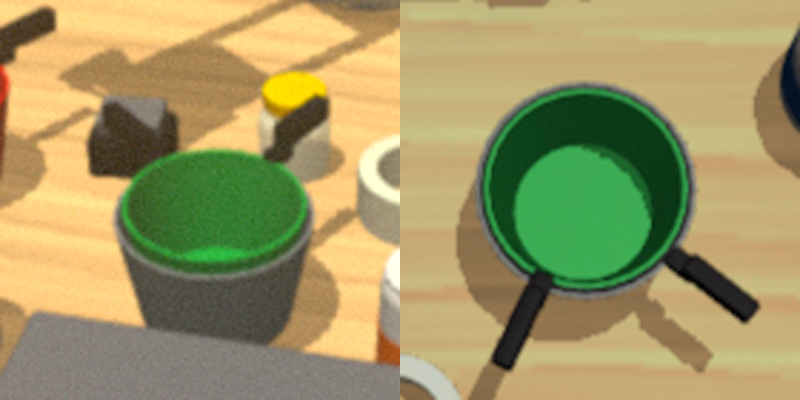

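The top and scene views show green seated level inside grey, centred, with the handles about 75° apart. In the wrist view the red handle tip is at (310,226). Measuring both.

```bash
for th in 70 85; do python3 hand.py k 290 210 335 300 $th; done; python3 - <<'E'
from m2 import *
im,K,T=load('k','top')
cn,_=largest(rimmask(im,'green'),(336,195)); cn=cv2.convexHull(cn.astype(np.int32))[:,0].astype(float)
r=circ(cast(cn,K,T,.11),.073); print('green top',r.x.round(4),np.abs(r.fun).mean())
from sc import rimscene
print('green scene',rimscene('k',.11,(305,262),'green'))
a=cv2.imread('pics/k_wrist.png')[212:272,280:340]
cv2.imwrite('pics/tipr.png',np.clip(cv2.resize(a,None,fx=6.5,fy=6.5,interpolation=cv2.INTER_CUBIC)*1.5,0,255).astype(np.uint8))
g=(cv2.medianBlur(im,3).max(2)<50).astype(np.uint8)*255
for nm,near,z in (('green',(315,246),.136),('grey',(380,230),.126)):
    w=np.zeros_like(g); cv2.circle(w,near,17,255,-1); p=np.argwhere(g&w)[:,::-1].astype(float); P=cast(p,K,T,z)[:,:2]
    d=np.linalg.svd(P-P.mean(0))[2][0]; print(nm,P.mean(0).round(4),'az',np.degrees(np.arctan2(-d[1],-d[0]) if d[0]>0 else np.arctan2(d[1],d[0])).round(1))
E
```

```text
[[318.5, 244.0, 2.0], [318.5, 252.0, 2.0], [314.0, 260.0, 20.0], [310.4, 268.0, 21.0], [310.0, 276.0, 21.0], [310.0, 284.0, 21.0], [310.0, 292.0, 23.0]] [310. 299.  23.]
tip [ 0.4039 -0.2256  0.126 ] end [ 0.4351 -0.2512  0.126 ] az of line -43.88
[[315.0, 225.0, 3.0], [309.5, 233.0, 22.0], [309.5, 241.0, 22.0], [309.5, 249.0, 22.0], [309.5, 257.0, 22.0], [309.5, 265.0, 22.0], [309.5, 273.0, 22.0], [309.5, 281.0, 22.0], [309.5, 289.0, 22.0], [312.0, 297.0, 45.0]] [312. 299.  45.]
tip [ 0.3914 -0.2209  0.126 ] end [ 0.4358 -0.25    0.126 ] az of line -30.98
green top [ 0.6233 -0.0085] 0.0010813222406575766
green scene (array([ 0.6269, -0.0073]), np.float64(0.0018))
green [0.5221 0.0383] az 153.3
grey [ 0.5505 -0.0974] az -126.7
```

View pics/tipr.png

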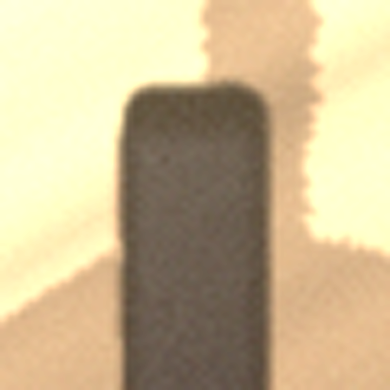

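>>> arm_command([
  {"slide": [-0.003, 0.002, 0.035], "turn": [0, 0, 0]},
  {"slide": [0, 0, 0.04], "turn": [0, 0, 0]},
  {"slide": [0, 0, 0.04], "turn": [0, 0, 0]},
  {"slide": [0, 0, 0.035], "turn": [0, 0, 0]},
  {"slide": [0, 0, 0], "turn": [0, 0, 0]},
])

```text
t: 14.17
tool_pos: [0.3986, -0.2264, 0.3564]
orientation: [-2.728, -1.548, 0.003]
force: [-1.1, 0.6, -0.5]
opening: 0.093
```

```bash
python3 look.py l0 wrist >/dev/null; python3 look.py l wrist >/dev/null; python3 hand.py l 270 235 350 320 85; python3 - <<'E'
from meas import *
a=cv2.imread('pics/l_wrist.png')
cv2.imwrite('pics/l_s.png',a[200:400,200:440])
E
```

```text
[[310.5, 249.0, 20.0], [310.0, 257.0, 27.0], [309.5, 265.0, 28.0], [309.5, 273.0, 28.0], [309.5, 281.0, 28.0], [309.5, 289.0, 28.0], [310.0, 297.0, 29.0], [310.0, 305.0, 29.0], [310.5, 313.0, 28.0]] [312. 319.  35.]
tip [ 0.3893 -0.2237  0.126 ] end [ 0.4238 -0.2436  0.126 ] az of line -30.45
```

View pics/l_s.png

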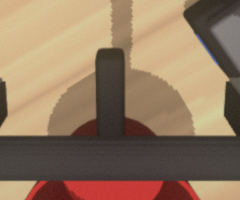

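```bash
python3 - <<'E'
from meas import *
L=[load(t,'wrist') for t in('k','l')];K=[l[1] for l in L];T=[l[2] for l in L]
print(tri([(310.3,224.8),(310.3,248.2)],K,T))
for uv,i in (((310.3,224.8),0),((310.3,248.2),1)): print('tip@.104',cast(uv,K[i],T[i],.104).round(4))
for i,pts in ((0,[(309.5,240),(309.5,289)]),(1,[(309.5,265),(310,305)])):
    P=cast(pts,K[i],T[i],.126); d=P[1]-P[0]; a=np.arctan2(d[1],d[0]); n=np.array([-np.sin(a),np.cos(a)]); print(P.round(4),np.degrees(a).round(2),'line offset',(n@P[0,:2]).round(4))
E
python3 plan.py 0.4186 -0.238 0.282 59.2
```

```text
(array([ 0.39146549, -0.22506457,  0.11440979]), [np.float64(0.00020919009326734417), np.float64(0.000209190093267346)])
tip@.104 [[ 0.3933 -0.2261  0.104 ]]
tip@.104 [[ 0.3936 -0.2267  0.104 ]]
[[ 0.3984 -0.2295  0.126 ]
 [ 0.4286 -0.2476  0.126 ]] -31.03 line offset 0.0087
[[ 0.3966 -0.2287  0.126 ]
 [ 0.4162 -0.2403  0.126 ]] -30.41 line offset 0.0034
t 14.27 pos [ 0.3992 -0.2269  0.3594] x-az 59.12 zaxis [-1.e-03  7.e-04 -1.e+00] open 0.0927 F [-0.1  0.4 -0.1] q [-0.63 -0.23  1.92 -0.    1.45 -1.66]
turn total share [-0.002 -0.    -0.003]  slide share if shift first [0.001 0.056 0.194]  after turn [0.001 0.056 0.194] m [ 0.019 -0.011 -0.077]
```

The red grip point comes out at (0.419, −0.242) with the handle at 149°. The height gives 0.114 for the lower tip edge, against 0.104 expected. With this small baseline that is within error, and the tip cast on z = 0.104 agrees between views to 0.7 mm.

```bash
python3 plan.py 0.4192 -0.242 0.282 59.2
```

```text
t 14.27 pos [ 0.3992 -0.2269  0.3594] x-az 59.12 zaxis [-1.e-03  7.e-04 -1.e+00] open 0.0927 F [-0.1  0.4 -0.1] q [-0.63 -0.23  1.92 -0.    1.45 -1.66]
turn total share [-0.002 -0.    -0.003]  slide share if shift first [-0.007  0.062  0.194]  after turn [-0.007  0.062  0.194] m [ 0.02  -0.015 -0.077]
```

>>> arm_command([
  {"slide": [-0.004, 0.03, 0], "turn": [0, 0, 0]},
  {"slide": [-0.003, 0.032, 0.01], "turn": [0, 0, 0]},
  {"slide": [0, 0, 0.04], "turn": [0, 0, 0]},
  {"slide": [0, 0, 0.04], "turn": [0, 0, 0]},
  {"slide": [0, 0, 0], "turn": [0, 0, 0]},
])

```text
t: 14.68
tool_pos: [0.4188, -0.242, 0.3219]
orientation: [-2.731, -1.548, 0.002]
force: [-0.2, 1.0, -1.7]
opening: 0.0933
```

```bash
python3 plan.py 0.4192 -0.242 0.282 59.2;python3 look.py m wrist >/dev/null
```

```text
t 14.68 pos [ 0.4188 -0.242   0.3219] x-az 59.1 zaxis [-0.0024  0.0017 -1.    ] open 0.0933 F [-0.2  1.  -1.7] q [-0.63 -0.13  1.9  -0.    1.37 -1.66]
turn total share [-0.006 -0.    -0.004]  slide share if shift first [0.001 0.001 0.1  ]  after turn [0.001 0.001 0.1  ] m [ 0.    0.   -0.04]
```

View pics/m_wrist.png

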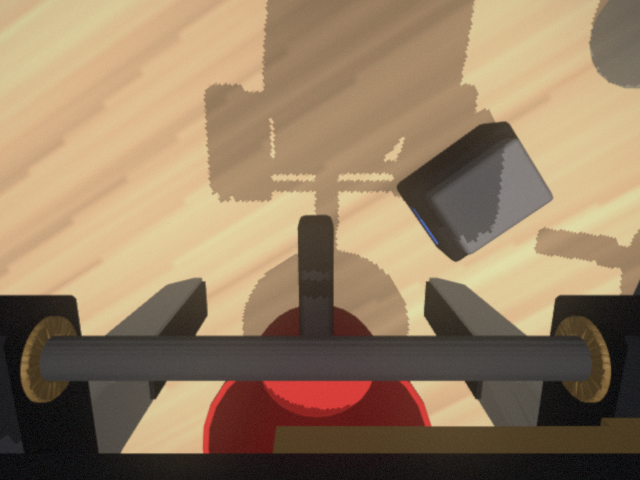

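The tip is at (316,215), the same place as for green at this height, which confirms both height and centring. Descend and grip.

>>> arm_command([
  {"slide": [0, 0, 0.04], "turn": [0, 0, 0]},
  {"slide": [0, 0, 0.04], "turn": [0, 0, 0]},
  {"slide": [0, 0, 0.026], "turn": [0, 0, 0]},
  {"slide": [0, 0, 0], "turn": [0, 0, 0]},
  {"slide": [0, 0, 0], "turn": [0, 0, 0]},
])

```text
t: 15.15
tool_pos: [0.4192, -0.2424, 0.2818]
orientation: [-2.733, -1.549, 0.0]
force: [0.1, 0.4, 0.6]
opening: 0.0931
```

>>> arm_command([
  {"slide": [0, 0, 0], "turn": [0, 0, 0]},
  {"slide": [0, 0, 0], "turn": [0, 0, 0]},
  {"slide": [0, 0, 0], "turn": [0, 0, 0]},
  {"slide": [0, 0, 0], "turn": [0, 0, 0]},
  {"slide": [0, 0, 0], "turn": [0, 0, 0]},
], gripper=0, grip_force=60)

```text
t: 15.57
tool_pos: [0.4192, -0.2425, 0.2816]
orientation: [2.733, 1.548, 0.0]
force: [-0.2, 0.5, 0.2]
opening: 0.0645
```

>>> arm_command([
  {"slide": [0, 0, 0], "turn": [0, 0, 0]},
  {"slide": [0, 0, 0], "turn": [0, 0, 0]},
  {"slide": [0, 0, 0], "turn": [0, 0, 0]},
  {"slide": [0, 0, 0], "turn": [0, 0, 0]},
  {"slide": [0, 0, 0], "turn": [0, 0, 0]},
])

```text
t: 15.98
tool_pos: [0.4191, -0.2424, 0.2811]
orientation: [-2.733, -1.549, 0.0]
force: [-0.7, 0.3, -0.4]
opening: 0.031
```

>>> arm_command([
  {"slide": [0, 0, 0], "turn": [0, 0, 0]},
  {"slide": [0, 0, 0], "turn": [0, 0, 0]},
  {"slide": [0, 0, 0], "turn": [0, 0, 0]},
  {"slide": [0, 0, 0], "turn": [0, 0, 0]},
  {"slide": [0, 0, 0], "turn": [0, 0, 0]},
])

```text
t: 16.4
tool_pos: [0.4191, -0.2424, 0.2811]
orientation: [-2.733, -1.549, 0.0]
force: [-0.1, 0.6, -0.2]
opening: 0.0153
```

```bash
python3 plan.py 0.4192 -0.242 0.282 59.2
```

```text
t 16.4 pos [ 0.4191 -0.2424  0.2811] x-az 59.07 zaxis [-1.e-04  1.e-04 -1.e+00] open 0.0153 F [-0.1  0.6 -0.2] q [-0.63 -0.09  1.94  0.    1.29 -1.66]
turn total share [-0.    -0.    -0.005]  slide share if shift first [ 0.001 -0.    -0.002]  after turn [ 0.001 -0.    -0.002] m [0.    0.    0.001]
```

>>> arm_command([
  {"slide": [0, 0, -0.01], "turn": [0, 0, 0]},
  {"slide": [0, 0, -0.015], "turn": [0, 0, 0]},
  {"slide": [0, 0, -0.025], "turn": [0, 0, 0]},
  {"slide": [0, 0, -0.035], "turn": [0, 0, 0]},
  {"slide": [0, 0, -0.045], "turn": [0, 0, 0]},
])

```text
t: 16.82
tool_pos: [0.4187, -0.2421, 0.3334]
orientation: [-2.732, -1.548, 0.001]
force: [0.3, -0.4, -2.3]
opening: 0.0157
```

>>> arm_command([
  {"slide": [0, 0, -0.05], "turn": [0, 0, 0]},
  {"slide": [0, 0, -0.06], "turn": [0, 0, 0]},
  {"slide": [0, 0, -0.06], "turn": [0, 0, 0]},
  {"slide": [0, 0, -0.06], "turn": [0, 0, 0]},
  {"slide": [0, 0, -0.06], "turn": [0, 0, 0]},
])

```text
t: 17.23
tool_pos: [0.4188, -0.2422, 0.4514]
orientation: [2.733, 1.548, 0.0]
force: [-0.1, -0.2, -1.7]
opening: 0.0154
```

>>> arm_command([
  {"slide": [0, 0, -0.04], "turn": [0, 0, 0]},
  {"slide": [0, 0, -0.01], "turn": [0, 0, 0]},
  {"slide": [0, 0, 0], "turn": [0, 0, 0]},
  {"slide": [0, 0, 0], "turn": [0, 0, 0]},
  {"slide": [0, 0, 0], "turn": [0, 0, 0]},
])

```text
t: 17.65
tool_pos: [0.4188, -0.2422, 0.4675]
orientation: [-2.731, -1.548, 0.002]
force: [0.4, 0.3, -2.2]
opening: 0.0154
```

```bash
python3 plan.py 0.6357 0.0976 0.47 -5;python3 look.py n wrist scene top >/dev/null;  python3 - <<'E'
from meas import *
im,K,T=load('a','top'); print('spray top centre at z.16',cast((244,142),K,T,.16).round(3)); im,K2,T2=load('a','scene')
print('spray scene cap',cast((380,276),K2,T2,.16).round(3), 'tin',cast((435,143),K,T,.12).round(3))
im=cv2.imread('pics/n_scene.png')[80:300,120:340];w=cv2.imread('pics/n_wrist.png')
cv2.imwrite('pics/n_z.png',np.hstack([cv2.resize(im,(400,400)),cv2.resize(w,(400,400))]))
E
```

```text
t 17.65 pos [ 0.4188 -0.2422  0.4675] x-az 59.07 zaxis [-0.002   0.0014 -1.    ] open 0.0154 F [ 0.4  0.3 -2.2] q [-0.63 -0.2   1.7  -0.    1.65 -1.66]
turn total share [-5.000e-03  2.000e-03  2.237e+00]  slide share if shift first [ 1.007  0.028 -0.006]  after turn [ 0.466 -0.894 -0.006] m [0.217 0.34  0.002]
spray top centre at z.16 [[0.721 0.17  0.16 ]]
spray scene cap [[0.733 0.175 0.16 ]] tin [[ 0.73  -0.214  0.12 ]]
```

View pics/n_z.png

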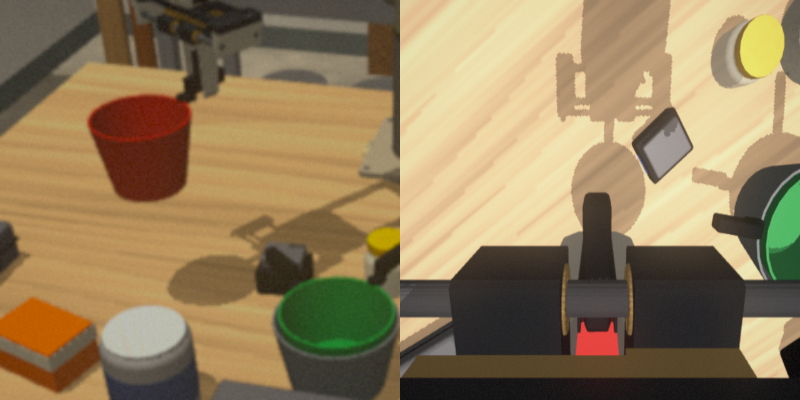

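Red is held level, with the underside about 0.185 m up. Turning it so the handle will point to 80°.

>>> arm_command([
  {"slide": [0, 0, 0], "turn": [0, 0, 0.08]},
  {"slide": [0, 0, 0], "turn": [0, 0, 0.14]},
  {"slide": [0, 0, 0], "turn": [0, 0, 0.18]},
  {"slide": [0, 0, 0], "turn": [0, 0, 0.18]},
  {"slide": [0, 0, 0], "turn": [0, 0, 0.18]},
])

```text
t: 18.22
tool_pos: [0.419, -0.2423, 0.4683]
orientation: [-2.978, -0.998, 0.001]
force: [0.4, -0.2, -0.9]
opening: 0.0155
```

>>> arm_command([
  {"slide": [0, 0, 0], "turn": [0, 0, 0.18]},
  {"slide": [0, 0, 0], "turn": [0, 0, 0.18]},
  {"slide": [0, 0, 0], "turn": [0, 0, 0.18]},
  {"slide": [0, 0, 0], "turn": [0, 0, 0.18]},
  {"slide": [0, 0, 0], "turn": [0, 0, 0.18]},
])

```text
t: 18.63
tool_pos: [0.419, -0.2423, 0.4683]
orientation: [-3.125, -0.308, 0.001]
force: [-0.2, -0.4, -0.8]
opening: 0.0158
```

>>> arm_command([
  {"slide": [0, 0, 0], "turn": [0, 0, 0.18]},
  {"slide": [0, 0, 0], "turn": [0, 0, 0.18]},
  {"slide": [0, 0, 0], "turn": [0, 0, 0.18]},
  {"slide": [0, 0, 0], "turn": [0, 0, 0.14]},
  {"slide": [0, 0, 0], "turn": [0, 0, 0.07]},
])

```text
t: 19.05
tool_pos: [0.419, -0.2423, 0.4683]
orientation: [-3.128, 0.279, 0.001]
force: [0.2, -0.4, -1.1]
opening: 0.0157
```

```bash
python3 plan.py 0.645 0.0965 0.475 -10
```

```text
t 19.05 pos [ 0.419  -0.2423  0.4683] x-az -10.21 zaxis [-9.e-04  8.e-04 -1.e+00] open 0.0157 F [ 0.2 -0.4 -1.1] q [-0.63 -0.2   1.7   0.    1.65 -0.45]
turn total share [-0.001  0.002 -0.007]  slide share if shift first [ 0.406 -0.934 -0.016]  after turn [ 0.409 -0.932 -0.017] m [0.226 0.339 0.007]
```

>>> arm_command([
  {"slide": [0.01, -0.023, -0.004], "turn": [0, 0, 0]},
  {"slide": [0.02, -0.047, -0.004], "turn": [0, 0, 0]},
  {"slide": [0.03, -0.07, -0.004], "turn": [0, 0, 0]},
  {"slide": [0.03, -0.07, -0.004], "turn": [0, 0, 0]},
  {"slide": [0.03, -0.07, 0], "turn": [0, 0, 0]},
])

```text
t: 19.47
tool_pos: [0.4865, -0.1388, 0.4757]
orientation: [-3.13, 0.271, -0.001]
force: [1.3, -0.5, -2.5]
opening: 0.0158
```

>>> arm_command([
  {"slide": [0.03, -0.07, 0], "turn": [0, 0, 0]},
  {"slide": [0.03, -0.07, 0], "turn": [0, 0, 0]},
  {"slide": [0.03, -0.07, 0], "turn": [0, 0, 0]},
  {"slide": [0.03, -0.07, 0], "turn": [0, 0, 0]},
  {"slide": [0.03, -0.07, 0], "turn": [0, 0, 0]},
])

```text
t: 19.88
tool_pos: [0.5698, -0.0106, 0.4751]
orientation: [-3.13, 0.27, 0.001]
force: [0.6, -0.0, -1.8]
opening: 0.0159
```

>>> arm_command([
  {"slide": [0.03, -0.07, 0], "turn": [0, 0, 0]},
  {"slide": [0.03, -0.07, 0], "turn": [0, 0, 0]},
  {"slide": [0.03, -0.07, 0], "turn": [0, 0, 0]},
  {"slide": [0.026, -0.054, 0], "turn": [0, 0, 0]},
  {"slide": [0.02, -0.04, 0], "turn": [0, 0, 0]},
])

```text
t: 20.3
tool_pos: [0.6444, 0.1006, 0.4746]
orientation: [-3.129, 0.268, 0.002]
force: [0.8, -0.4, -1.8]
opening: 0.0154
```

>>> arm_command([
  {"slide": [0, 0, 0], "turn": [0, 0, 0]},
  {"slide": [0, 0, 0], "turn": [0, 0, 0]},
  {"slide": [0, 0, 0], "turn": [0, 0, 0]},
  {"slide": [0, 0, 0], "turn": [0, 0, 0]},
  {"slide": [0, 0, 0], "turn": [0, 0, 0]},
])

```text
t: 20.72
tool_pos: [0.6434, 0.0967, 0.4758]
orientation: [3.13, -0.274, 0.0]
force: [0.6, 0.1, -2.2]
opening: 0.0154
```

```bash
python3 plan.py 0.645 0.0965 0.475 -10;python3 look.py o wrist scene top >/dev/null;  python3 - <<'E'
from meas import *
im=cv2.imread('pics/o_scene.png')[80:300,200:420];w=cv2.imread('pics/o_top.png')[80:300,220:440]
cv2.imwrite('pics/o_z.png',np.clip(1.3*np.hstack([cv2.resize(im,(400,400)),cv2.resize(w,(400,400))]),0,255).astype(np.uint8))
E
```

```text
t 20.72 pos [0.6434 0.0967 0.4758] x-az -10.01 zaxis [ 3.e-04 -1.e-04 -1.e+00] open 0.0154 F [ 0.6  0.1 -2.2] q [ 0.07  0.25  1.22 -0.    1.67  0.25]
turn total share [ 0.    -0.001 -0.001]  slide share if shift first [ 0.004 -0.     0.002]  after turn [ 0.004 -0.     0.002] m [ 0.002 -0.    -0.001]
```

View pics/o_z.png

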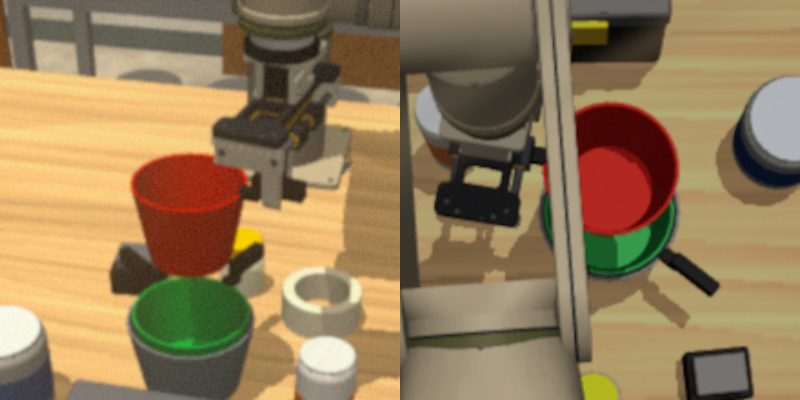

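View pics/o_wrist.png

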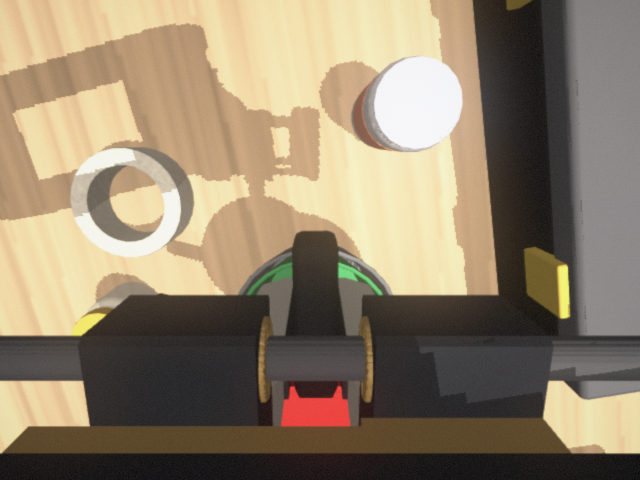

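```bash
cat > rr.py <<'E'
import sys
from m2 import *
def mask(im): 
    h=cv2.cvtColor(cv2.medianBlur(im,3),cv2.COLOR_BGR2HSV).astype(int); return ((((h[...,0]<9)|(h[...,0]>170))&(h[...,1]>150)).astype(np.uint8))*255
def go(tag,z,nt,ns):
    for n,near in (('top',nt),('scene',ns)):
        im,K,T=load(tag,n); m=mask(im); w=np.zeros_like(m); cv2.circle(w,near,50,255,-1); m=cv2.morphologyEx(m&w,cv2.MORPH_CLOSE,np.ones((3,3)))
        k,l,st,c=cv2.connectedComponentsWithStats(m); i=1+st[1:,4].argmax(); cn=max(cv2.findContours((l==i).astype(np.uint8),0,1)[0],key=cv2.contourArea)[:,0].astype(float)
        if n=='scene':
            a=cn[cn[:,0].argmin()];b=cn[cn[:,0].argmax()]; cn=cn[cn[:,1]<=a[1]+(cn[:,0]-a[0])/(b[0]-a[0])*(b[1]-a[1])+.5]
        else: cn=cn[cn[:,0]>cn[:,0].min()+12] if tag!='z' else cn
        r=circ(cast(cn,K,T,z),.066); print(n,st[i],r.x.round(4),np.median(np.abs(r.fun)).round(4))
go(sys.argv[1],float(sys.argv[2]),eval(sys.argv[3]),eval(sys.argv[4]))
E
python3 rr.py o .2938 "(337,172)" "(303,196)"; python3 -c "
from sc import *
print(rimscene('o',.11,(305,262),'green'))"
```

```text
top [ 316  136   57   74 3374] [ 0.6259 -0.0039] 0.0007
scene [ 272  165   64   67 3236] [ 0.632  -0.0055] 0.0016
(array([ 0.6279, -0.0076]), np.float64(0.0019))
```

Red is centred over green to about 2–4 mm in both views. I'll make a small correction and lower it part way.

>>> arm_command([
  {"slide": [-0.002, 0.003, 0.02], "turn": [0, 0, 0]},
  {"slide": [0, 0, 0.045], "turn": [0, 0, 0]},
  {"slide": [0, 0, 0.06], "turn": [0, 0, 0]},
  {"slide": [0, 0, 0.055], "turn": [0, 0, 0]},
  {"slide": [0, 0, 0.035], "turn": [0, 0, 0]},
])

```text
t: 21.28
tool_pos: [0.6419, 0.0961, 0.3861]
orientation: [3.129, -0.273, -0.005]
force: [-0.7, 0.2, -2.6]
opening: 0.0159
```

>>> arm_command([
  {"slide": [0, 0, 0.02], "turn": [0, 0, 0]},
  {"slide": [0, 0, 0.02], "turn": [0, 0, 0]},
  {"slide": [0, 0, 0.01], "turn": [0, 0, 0]},
  {"slide": [0, 0, 0], "turn": [0, 0, 0]},
  {"slide": [0, 0, 0], "turn": [0, 0, 0]},
])

```text
t: 21.7
tool_pos: [0.643, 0.0965, 0.3705]
orientation: [-3.129, 0.273, -0.002]
force: [-0.3, -0.3, -1.1]
opening: 0.0158
```

```bash
python3 plan.py 0.643 0.0955 0.3011 -10;python3 look.py p scene top >/dev/null;  python3 - <<'E'
from meas import *
im=cv2.imread('pics/p_scene.png')[150:310,220:380];w=cv2.imread('pics/p_top.png')[110:270,260:420]
cv2.imwrite('pics/p_z.png',np.clip(1.3*np.hstack([cv2.resize(im,(400,400)),cv2.resize(w,(400,400))]),0,255).astype(np.uint8))
E
```

```text
t 21.7 pos [0.643  0.0965 0.3705] x-az -9.97 zaxis [ 1.3e-03  1.0e-04 -1.0e+00] open 0.0158 F [-0.3 -0.3 -1.1] q [0.07 0.28 1.38 0.   1.48 0.24]
turn total share [-0.001 -0.002  0.001]  slide share if shift first [0.    0.002 0.173]  after turn [0.001 0.002 0.173] m [ 0.    -0.001 -0.069]
```

View pics/p_z.png

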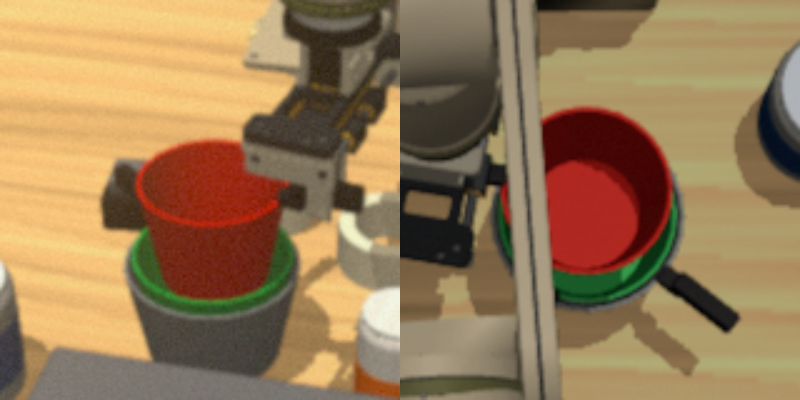

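```bash
python3 rr.py p .1894 "(337,185)" "(305,230)"
```

```text
top [ 317  153   52   67 2828] [ 0.6257 -0.0042] 0.0008
scene [ 274  206   62   63 2814] [ 0.6362 -0.0108] 0.0049
```

```bash
python3 - <<'E'
from meas import *
im,K,T=load('p','scene')
t=np.radians(np.arange(0,360,1))
for y in (-.0085,-.004):
    for z,r in ((.11,.073),(.1894,.066)):
        p=np.array([proj([.6258+r*np.cos(a),y+r*np.sin(a),z],K,T) for a in t]); print(y,z,p[:,0].min().round(1),p[:,0].max().round(1),'rows',p[:,1].min().round(1),p[:,1].max().round(1))
h=cv2.cvtColor(im,cv2.COLOR_BGR2HSV)
for r in (220,223,226): print(r,h[r,268:282,0].tolist(),h[r,268:282,1].tolist())
for r in (250,253,256): print(r,h[r,266:282,0].tolist(),'R',h[r,330:344,0].tolist())
print('top of rim col 302:',im[198:214,300].tolist())
im,K,T=load('p','top')
for z,r in ((.11,.073),(.1894,.066)):
    p=np.array([proj([.6246+r*np.cos(a),-.0085+r*np.sin(a),z],K,T) for a in t]); print('top',z,p[:,0].min().round(1),p[:,0].max().round(1),'rows',p[:,1].min().round(1),p[:,1].max().round(1))
E
```

```text
-0.0085 0.11 271.2 336.5 rows 231.7 271.6
-0.0085 0.1894 272.3 333.8 rows 204.8 239.6
-0.004 0.11 273.1 338.5 rows 232.0 271.9
-0.004 0.1894 274.3 335.8 rows 205.1 239.9
220 [14, 12, 18, 19, 13, 11, 7, 6, 5, 7, 9, 7, 8, 8] [134, 109, 109, 123, 123, 121, 194, 230, 226, 220, 205, 191, 210, 196]
223 [15, 17, 15, 12, 14, 11, 6, 7, 5, 7, 7, 6, 8, 6] [121, 133, 134, 130, 116, 156, 195, 240, 214, 197, 219, 196, 197, 173]
226 [16, 18, 15, 15, 18, 11, 8, 6, 5, 5, 10, 7, 9, 6] [90, 107, 132, 132, 113, 147, 211, 249, 224, 206, 255, 174, 234, 205]
250 [20, 20, 20, 19, 19, 21, 48, 58, 56, 47, 45, 46, 47, 49, 47, 30] R [44, 53, 47, 49, 50, 51, 56, 44, 17, 19, 17, 17, 17, 18]
253 [19, 19, 20, 20, 21, 24, 52, 58, 56, 47, 43, 48, 51, 46, 47, 43] R [51, 48, 49, 50, 53, 50, 56, 51, 15, 17, 18, 18, 17, 17]
256 [18, 18, 18, 17, 18, 16, 47, 58, 59, 55, 46, 45, 47, 45, 45, 51] R [49, 50, 48, 50, 58, 56, 48, 28, 23, 15, 18, 18, 17, 17]
top of rim col 302: [[83, 136, 172], [84, 139, 176], [90, 142, 180], [89, 144, 180], [90, 141, 181], [88, 142, 182], [81, 136, 177], [72, 121, 173], [51, 85, 168], [19, 48, 143], [22, 34, 124], [23, 39, 121], [8, 32, 115], [1, 31, 117], [22, 35, 118], [15, 33, 117]]
top 0.11 298.6 370.4 rows 160.0 230.4
top 0.1894 300.8 370.1 rows 152.5 220.3
```

>>> arm_command([
  {"slide": [-0.003, 0.007, 0.02], "turn": [0, 0, 0]},
  {"slide": [0, 0, 0.025], "turn": [0, 0, 0]},
  {"slide": [0, 0, 0.025], "turn": [0, 0, 0]},
  {"slide": [0, 0, 0.025], "turn": [0, 0, 0]},
  {"slide": [0, 0, 0.02], "turn": [0, 0, 0]},
])

```text
t: 22.22
tool_pos: [0.6405, 0.0938, 0.3212]
orientation: [3.129, -0.273, -0.003]
force: [-0.2, 0.3, -2.3]
opening: 0.0155
```

>>> arm_command([
  {"slide": [0, 0, 0.01], "turn": [0, 0, 0]},
  {"slide": [0, 0, 0.01], "turn": [0, 0, 0]},
  {"slide": [0, 0, 0.005], "turn": [0, 0, 0]},
  {"slide": [0, 0, 0], "turn": [0, 0, 0]},
  {"slide": [0, 0, 0], "turn": [0, 0, 0]},
])

```text
t: 22.63
tool_pos: [0.6412, 0.0939, 0.3139]
orientation: [-3.13, 0.273, -0.001]
force: [-0.6, -0.4, -0.9]
opening: 0.0155
```

```bash
python3 plan.py 0.6415 0.094 0.3011 -10;python3 look.py q scene top >/dev/null;  python3 - <<'E'
from meas import *
im=cv2.imread('pics/q_scene.png')[150:310,220:380];w=cv2.imread('pics/q_top.png')[110:270,260:420]
cv2.imwrite('pics/q_z.png',np.clip(1.3*np.hstack([cv2.resize(im,(400,400)),cv2.resize(w,(400,400))]),0,255).astype(np.uint8))
E
python3 rr.py q .1335 "(337,192)" "(305,250)"
```

```text
t 22.63 pos [0.6412 0.0939 0.3139] x-az -9.97 zaxis [ 5.e-04  1.e-04 -1.e+00] open 0.0155 F [-0.6 -0.4 -0.9] q [0.07 0.31 1.45 0.   1.38 0.24]
turn total share [-0.    -0.001  0.001]  slide share if shift first [ 0.001 -0.     0.032]  after turn [ 0.001 -0.     0.032] m [ 0.     0.    -0.013]
top [ 318  161   50   65 2578] [ 0.6235 -0.0067] 0.0008
scene [ 274  226   57   43 1831] [ 0.6337 -0.0154] 0.0045
```

View pics/q_z.png

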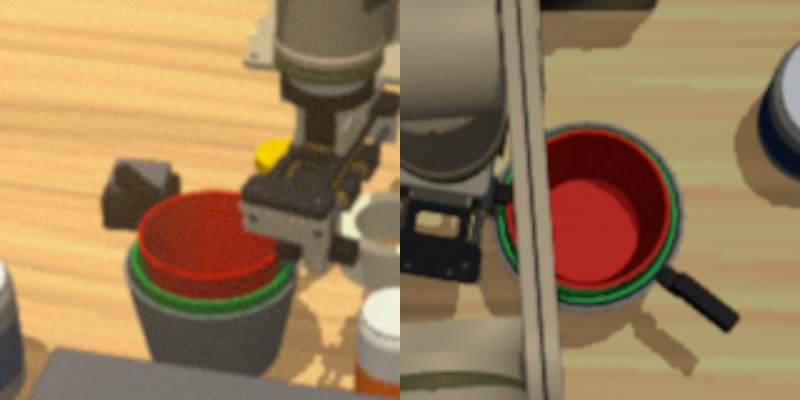

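It is well centred: the top view gives a 2 mm offset. Lowering the last 13 mm slowly.

>>> arm_command([
  {"slide": [0, 0.002, 0.007], "turn": [0, 0, 0]},
  {"slide": [0, 0, 0.007], "turn": [0, 0, 0]},
  {"slide": [0, 0, 0.006], "turn": [0, 0, 0]},
  {"slide": [0, 0, 0.004], "turn": [0, 0, 0]},
  {"slide": [0, 0, 0.002], "turn": [0, 0, 0]},
])

```text
t: 23.15
tool_pos: [0.6407, 0.093, 0.3025]
orientation: [3.13, -0.273, -0.001]
force: [0.7, 0.4, -1.2]
opening: 0.0154
```

>>> arm_command([
  {"slide": [0, 0, 0.002], "turn": [0, 0, 0]},
  {"slide": [0, 0, 0.002], "turn": [0, 0, 0]},
  {"slide": [0, 0, 0], "turn": [0, 0, 0]},
  {"slide": [0, 0, 0], "turn": [0, 0, 0]},
  {"slide": [0, 0, 0], "turn": [0, 0, 0]},
])

```text
t: 23.57
tool_pos: [0.6409, 0.0931, 0.3017]
orientation: [-3.13, 0.273, -0.0]
force: [0.1, 0.3, -1.3]
opening: 0.0155
```

>>> arm_command([
  {"slide": [0, 0, 0.001], "turn": [0, 0, 0]},
  {"slide": [0, 0, 0.001], "turn": [0, 0, 0]},
  {"slide": [0, 0, 0], "turn": [0, 0, 0]},
  {"slide": [0, 0, 0], "turn": [0, 0, 0]},
  {"slide": [0, 0, 0], "turn": [0, 0, 0]},
])

```text
t: 23.98
tool_pos: [0.641, 0.0932, 0.3012]
orientation: [-3.13, 0.273, -0.001]
force: [-1.2, 1.6, 2.0]
opening: 0.0155
```

>>> arm_command([
  {"slide": [0, 0, 0.001], "turn": [0, 0, 0]},
  {"slide": [0, 0, 0], "turn": [0, 0, 0]},
  {"slide": [0, 0, 0], "turn": [0, 0, 0]},
  {"slide": [0, 0, 0], "turn": [0, 0, 0]},
  {"slide": [0, 0, 0], "turn": [0, 0, 0]},
])

```text
t: 24.4
tool_pos: [0.6411, 0.0933, 0.301]
orientation: [-3.129, 0.273, -0.001]
force: [-0.7, 2.2, 4.8]
opening: 0.0154
```

>>> arm_command([
  {"slide": [0, 0, -0.001], "turn": [0, 0, 0]},
  {"slide": [0, 0, 0], "turn": [0, 0, 0]},
  {"slide": [0, 0, 0], "turn": [0, 0, 0]},
  {"slide": [0, 0, 0], "turn": [0, 0, 0]},
  {"slide": [0, 0, 0], "turn": [0, 0, 0]},
], gripper=18, grip_force=10)

```text
t: 24.82
tool_pos: [0.6408, 0.093, 0.3004]
orientation: [3.129, -0.273, -0.001]
force: [-0.4, -0.1, -0.3]
opening: 0.0167
```

>>> arm_command([
  {"slide": [0, 0, 0], "turn": [0, 0, 0]},
  {"slide": [0, 0, 0], "turn": [0, 0, 0]},
  {"slide": [0, 0, 0], "turn": [0, 0, 0]},
  {"slide": [0, 0, 0], "turn": [0, 0, 0]},
  {"slide": [0, 0, 0], "turn": [0, 0, 0]},
], gripper=45)

```text
t: 25.23
tool_pos: [0.6409, 0.0931, 0.3008]
orientation: [-3.13, 0.273, -0.0]
force: [0.1, -0.0, 0.1]
opening: 0.041
```

>>> arm_command([
  {"slide": [0, 0, -0.01], "turn": [0, 0, 0]},
  {"slide": [0, 0, -0.02], "turn": [0, 0, 0]},
  {"slide": [0, 0, -0.04], "turn": [0, 0, 0]},
  {"slide": [0, 0, -0.06], "turn": [0, 0, 0]},
  {"slide": [0, 0, -0.08], "turn": [0, 0, 0]},
])

```text
t: 25.65
tool_pos: [0.6402, 0.093, 0.3837]
orientation: [3.129, -0.273, -0.007]
force: [0.2, 0.6, -0.6]
opening: 0.042
```

>>> arm_command([
  {"slide": [0, 0, -0.08], "turn": [0, 0, 0]},
  {"slide": [0, 0, -0.08], "turn": [0, 0, 0]},
  {"slide": [-0.08, -0.02, 0], "turn": [0, 0, 0]},
  {"slide": [-0.09, -0.03, 0], "turn": [0, 0, 0]},
  {"slide": [-0.09, -0.03, 0], "turn": [0, 0, 0]},
])

```text
t: 26.07
tool_pos: [0.5433, 0.1426, 0.4504]
orientation: [-3.129, 0.275, -0.004]
force: [0.7, 1.4, -0.2]
opening: 0.042
```

>>> arm_command([
  {"slide": [-0.08, -0.04, 0], "turn": [0, 0, 0]},
  {"slide": [-0.08, -0.06, 0], "turn": [0, 0, 0]},
  {"slide": [-0.08, -0.06, 0], "turn": [0, 0, 0]},
  {"slide": [-0.06, -0.06, 0], "turn": [0, 0, 0]},
  {"slide": [0, 0, 0], "turn": [0, 0, 0]},
])

```text
t: 26.48
tool_pos: [0.4378, 0.2538, 0.4503]
orientation: [-3.127, 0.266, -0.001]
force: [0.4, -0.9, 0.0]
opening: 0.0419
```

```bash
python3 plan.py 0.6415 0.094 0.3011 -10;python3 look.py z scene top wrist >/dev/null;  python3 - <<'E'
from meas import *
im=cv2.imread('pics/z_scene.png')[180:320,230:370];w=cv2.imread('pics/z_top.png')[130:270,270:410]
cv2.imwrite('pics/z_z.png',np.clip(1.3*np.hstack([cv2.resize(im,(400,400),interpolation=2),cv2.resize(w,(400,400),interpolation=2)]),0,255).astype(np.uint8))
E
```

```text
t 26.48 pos [0.4378 0.2538 0.4503] x-az -9.71 zaxis [ 7.0e-04  2.9e-03 -1.0e+00] open 0.0419 F [ 0.4 -0.9  0. ] q [ 0.42 -0.14  1.68  0.    1.6   0.59]
turn total share [-0.006 -0.     0.01 ]  slide share if shift first [0.569 0.309 0.372]  after turn [0.571 0.305 0.373] m [ 0.204 -0.16  -0.149]
```

View pics/z_z.png

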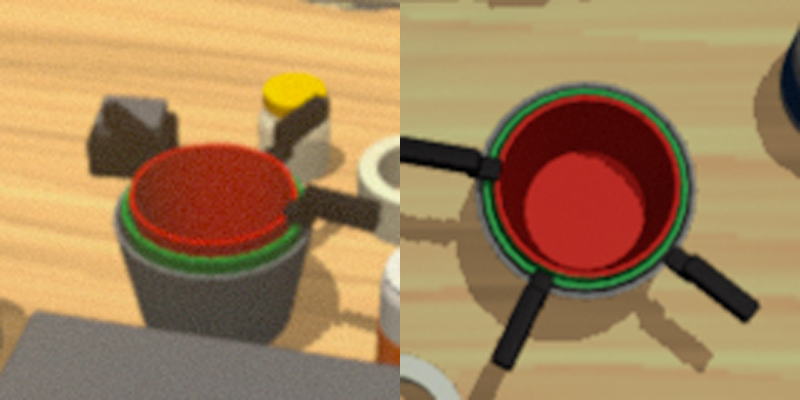

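View pics/z_top.png

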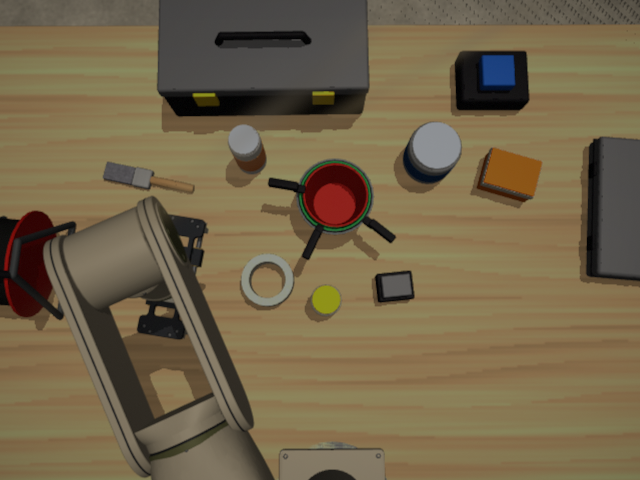

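Red sits concentric in green and grey, and the three handles are spread out. As a final check I'll compare against the first picture, then hand in.

```bash
python3 rr.py z .12 "(337,193)" "(305,250)"; python3 - <<'E'
from meas import *
a,K,T=load('a','top'); z,_,_=load('z','top')
for n,(x,y) in dict(tin=(433,152),spray=(246,148),jar=(326,299),battery=(395,287),tape=(267,280),screw=(510,174),brush=(130,175),greyhandle=(380,230)).items():
    s=10 if n=='greyhandle' else 36
    A=a[y-s:y+s,x-s:x+s].mean(2).astype(np.float32);Z=z[y-s:y+s,x-s:x+s].mean(2).astype(np.float32)
    (d,r)=cv2.phaseCorrelate(A,Z,cv2.createHanningWindow((2*s,2*s),cv2.CV_32F)); print(n,np.round(d,2),round(r,2))
# handle azimuths: far half, about centre
g=(cv2.medianBlur(z,3).max(2)<50).astype(np.uint8)*255
for nm,near,zz in (('green',(314,244),.136),('grey',(380,230),.126),('red',(286,184),.146)):
    w=np.zeros_like(g); cv2.circle(w,near,15,255,-1); p=np.argwhere(g&w)[:,::-1].astype(float); P=cast(p,K,T,zz)[:,:2].mean(0)-[.6245,-.0088]; print(nm,'az',np.degrees(np.arctan2(P[1],P[0])).round(1))
# levelness of red: scene-based joint height
E
```

```text
top [ 303  163   65   64 3256] [ 0.6231 -0.0095] 0.0013
scene [ 276  230   58   39 1818] [ 0.6266 -0.01  ] 0.0019
tin [-0.02  0.04] 0.96
spray [0.01 0.04] 0.92
jar [0.01 0.03] 0.97
battery [-0.04 -0.01] 1.01
tape [ 0.03 -0.  ] 0.97
screw [ 0.03 -0.  ] 0.95
brush [-0.05 -0.1 ] 0.88
greyhandle [ 0.03 -0.02] 0.88
green az 155.3
grey az -129.8
red az 82.4
```

>>> arm_command([
  {"slide": [0, 0, 0], "turn": [0, 0, 0]},
  {"slide": [0, 0, 0], "turn": [0, 0, 0]},
  {"slide": [0, 0, 0], "turn": [0, 0, 0]},
  {"slide": [0, 0, 0], "turn": [0, 0, 0]},
  {"slide": [0, 0, 0], "turn": [0, 0, 0]},
])

```text
t: 27.05
tool_pos: [0.4415, 0.2496, 0.4486]
orientation: [3.129, -0.275, -0.001]
force: [0.0, -0.1, 0.7]
opening: 0.0419
```

```bash
python3 -c "
from plant import robot
print(robot.close_job()); print(robot.read_state()['t'])"
```

```text
the job is handed in; nothing more can be done
None
the job is handed in; nothing more can be done
```

The three pots are nested on the grey one's spot: green lowered into grey, then red into green. The job was handed in at about 27 s of the 64 s allowed.

- **Seating:** each pot met the floor below it with a light touch of about 5 N. The gripper was within 1 mm of the expected height each time (10 mm and 20 mm up), and each pot was then released without a drop. In the last pictures they look level, and the green and red rims are concentric to about 1 mm in the top view and 3 mm in the scene view.
- **Handles:** they point to about −130° (grey), 155° (green) and 82° (red), so at least 73° apart.
- **Nothing else moved:** the grey handle and all seven bystanders match the first top picture to about 0.1 pixel.

**Checks that disagreed:**
- The scene and top cameras differ by 3–4 mm in x throughout, and by a few mm more for the raised pots. I settled this with the wrist camera and repeated checks while lowering.
- The two-view height for the red handle tip came out 10 mm high. I put that down to the small distance between the views, and the handle's place in the wrist picture just before the grasp, plus the grasp itself, bore out the expected height.
- Two scene-camera fits of the red rim were spoiled by the gripper blocking the view, so I did not use them.

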